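# Load the counting stand and hold its pan in the camera notch

### The job

Tip all five rubber stoppers from the open specimen cup into the pan of the counting stand, and stand the empty cup back upright on the bench. Then take the carriage by its knob and slide it under the camera until you feel the spring ball drop into the notch, without running on past it. Finish there with the carriage still and the knob still held in the fingers while the camera counts, and leave the other things on the bench where they are.

Things in the scene. Friction and masses are not known exactly. Their poses are not given: they have to be found in the camera images.
- cup_mid (a point): Open white specimen cup (no lid, no handle) with the five stoppers in it, loose on the bench beside the counting stand: round, 59 mm across the foot, 62 mm across the rim, 72 mm high, wall and floor 3 mm, 40 g empty; it bears a firm grip (30 N), in a weak one it may swing. The point is on its axis, 36 mm above its foot; z points to its mouth
- stopper0_mid (a point): One of five equal solid black rubber stoppers: cone 17 to 22 mm in diameter, 24 mm long, 10 g. They start in two layers (three and two) in the open cup, the upper ones ending about 21 mm below the rim. The point is the middle of the stopper
- stopper1_mid (a point): One of five equal solid black rubber stoppers: cone 17 to 22 mm in diameter, 24 mm long, 10 g. They start in two layers (three and two) in the open cup, the upper ones ending about 21 mm below the rim. The point is the middle of the stopper
- stopper2_mid (a point): One of five equal solid black rubber stoppers: cone 17 to 22 mm in diameter, 24 mm long, 10 g. They start in two layers (three and two) in the open cup, the upper ones ending about 21 mm below the rim. The point is the middle of the stopper
- stopper3_mid (a point): One of five equal solid black rubber stoppers: cone 17 to 22 mm in diameter, 24 mm long, 10 g. They start in two layers (three and two) in the open cup, the upper ones ending about 21 mm below the rim. The point is the middle of the stopper
- stopper4_mid (a point): One of five equal solid black rubber stoppers: cone 17 to 22 mm in diameter, 24 mm long, 10 g. They start in two layers (three and two) in the open cup, the upper ones ending about 21 mm below the rim. The point is the middle of the stopper
- pan_floor (a point): White sheet-metal pan on the carriage of the counting stand: inside 114 mm (x) by 144 mm (y), walls 42 mm high, rim 93 mm above the bench. The point is the centre of its inner floor, 51 mm above the bench. z up; y along the rail (the carriage slides to -y to go under the camera); x across the rail, to the robot's left. The rail leads away from the robot. It starts clear of the camera, open above
- knob (a point): Black upright round knob, 24 mm in diameter, 60 to 108 mm above the bench, on a tongue (34 mm wide, top 48 mm above the bench) at the carriage's trailing end: 125 mm from the pan's centre and 50 mm from the pan's end wall in +y. The point is on its axis, half-way up, 84 mm above the bench; axes as the pan's
- ball_point (a point): Lowest point of the 12 mm steel ball of the spring plunger on the left (+x) side of the carriage, as it rides on the flat top of the strip 34 mm above the bench: beside the pan's centre, 78 mm off it in +x; axes as the pan's
- notch (a point): Middle of the 9 mm wide notch in the steel strip along the stand's left (+x) side, 34 mm above the bench; axes as the pan's. It starts 150 to 230 mm ahead (-y) of the ball. The camera's ring light (84 mm across, underside 312 mm above the bench) hangs over the rail beside it, 78 mm off in -x; the boom's column stands 57 mm outside the strip, 80 mm past the notch
- carriage (a joint): Travel of the carriage on its rods, m: 0 at the loading end, growing towards the camera (-y of the rail), end stop at 0.255, 25 mm or more past the notch. Sliding takes about 1 N; the ball pulls itself into the notch from about 4 mm off its middle, and some 7 N either way moves it out again
- lidded_cup: Bystander: same cup but with a lid on, 66 mm across the lid, 80 mm high, standing on the bench; origin under its centre
- bottle: Bystander: white bottle, 48 mm in diameter, 85 mm high; origin under its centre
- label_roll: Bystander: paper label roll lying flat, 90 mm across, 30 mm high; origin under its centre
- marker: Bystander: marker pen lying on the bench, 95 mm long, 14 mm thick; origin under its middle, x along it
- tongs: Bystander: steel tweezers lying flat, 130 mm long, 8 mm high; origin under the middle, x along them

How it is judged:
By the outcome, as a careful person would: the job done as asked, in the order asked, and still so for the second after the job is handed in, while the arm keeps its last pose, push and grip.
It also fails if it takes over 72 s, if anything falls off the work surface, if the arm or the gripper's body presses on something with over 40 N, if the wrist force passes 120 N, or if a joint passes its speed limit or range.

### The arm

A 6-joint arm with a two-finger parallel gripper is mounted at the origin on the work surface. World frame = base frame: x ahead of the robot, y to its left, z up, the work surface at z = 0. Lengths are in mm, angles in rad, forces in N, time in s.
With the tool pointing down it reaches from about 300 to 775 mm from the base axis. Payload 14.6 kg.
Tool frame: the origin (TCP) lies midway between the tips of the shut fingers; the grasp point (between the pads) lies 19 mm behind it (manip.hold_point_z is the distance from the TCP to the grasp point, in mm); z points along the fingers, y is the direction in which the jaws open and shut (so a half turn about z gives the same grasp; the last joint's range is limited). The gripper opens to 94 mm and grips with 3 to 60 N. Pads are 16 mm wide; open, the fingers measure 119 mm over their backs; the gripper's body (75 mm by 177 mm) begins 78 mm behind the grasp point.
Start: joints at [1.111, 0.3, 1.521, -0, 1.321, -0.067], TCP at [210.524, 508.103, 176.346] pointing down, gripper open.
Joint ranges: [-3.03, 3.03], [-0.79, 2.21], [0.23, 2.52], [-1.04, 4.18], [0, 3.07], [-2.55, 2.55]. Speed limits (rad/s): [2.22, 2.22, 2.57, 3.14, 3.14, 3.14].

### API

Orientations are given as [roll, pitch, yaw] about the fixed x, y, z axes, in that order (R = Rz(yaw) Ry(pitch) Rx(roll)).
In Python, from cell import manip gives the robot as it stands.
- The arm moves only by the shell command python3 -m crank 'ROWS' [OPENING] [FORCE]. ROWS is JSON, a list of rows, each an object with "offset": the shift along the world's x, y, z in m, a list of three; "spin": the turn about the world's z in degrees. In form: [{"offset": [dx, dy, dz], "spin": spin}, ...]. A call has exactly 8 rows; each row is the pose to reach, as a shift and turn from the pose measured when the call began; what a row does not reach only later rows make up. A row lasts 1/12 s, in which the tool goes at most 41.7 mm and 7.16 degrees, less where a joint would pass 70% of its speed; a pose out of reach is approached as far as the arm can. A call with a gripper value outside its range is refused whole. OPENING is the opening, from 0 (shut) to 1 (fully open), set as the call begins (- or left out, the last holds). The fingers move at their own pace and stop on an object; FORCE is the grip in N (left out, the last holds). Time passes only in rows, so rows that repeat a pose let the fingers close, or fill a call up. It gives the time, the measured TCP pose, the force and the opening at its end, in the units of the state.
- manip.read_state(): the state, without advancing time (a new reading comes with each control period).
- manip.camera(name): name is "scene" or "top" or "wrist"; returns a dict with "pixels" (384x512x3 uint8, red, green, blue), "fx", "fy", "cx", "cy" (pixels), "k1" (the pictures are not rectified: a ray, as slopes to the right and down, at radius r is drawn at 1 + k1 r^2 times it, then the intrinsics apply), "extrinsics" (4x4, takes a point from world to camera coordinates); the wrist camera has in their place "hand_eye" (4x4, takes a point from camera to tool coordinates, whose origin is the TCP and whose axes are the flange's). Camera axes: x right, y down, z forward; pixel columns grow to the right and rows downward; lengths in mm; the calibration is good to about 2 mm. A picture is of the moment at which its call begins: read the wrist's pose just before it. There is no depth.
- manip.sign_off(): hands the job in, once; it reports no verdict.
Trained networks look in a picture, given as the dict that the camera call returned (one of the last four; its "shot" number tells which), for a name from the list of things; names that differ only in an ending like _2 or _b are one class to them, and where a whole thing is asked for, a point or a joint stands for the part that bears it (a point fixed in the world has none). Each returns a list of dicts, best first, with "conf" (0 to 1); they miss things now and then, are a little off and sometimes report something else, mostly with a low value. They report only what shows in the picture. A call takes as long as a camera call.
- manip.search_frame(picture, name): "location" ([x, y, z] in mm, in world coordinates, good to about 4 mm: the middle of the surface that is visible of it).
- manip.masks_of(picture, name): "mask" (384x512 bool, what is visible of it).
The state is a dict: "clock": time; "joints": joint angles; "qd": joint speeds; "effort": joint torques, N m; "eef_pos": TCP position; "eef_rot": TCP orientation; "wrist_force": force on the tool from outside, world axes, zero at the start; "moment": the same for the moment, N m; "finger_gap": finger opening in mm.
Only numpy, scipy, OpenCV 4.12 (cv2) and the standard library are available. Lean on these libraries where they do the work, as an engineer would, in place of code of your own. Each camera call takes 0.05 s, during which the arm holds its last target. There are 200 camera calls.

## Working session

There is one attempt and no reset: what is moved stays moved. The work goes in short steps, Python scripts to look and compute and a shell command to move; the robot and the scene stay as the last step left them, time stands still between calls to the robot, and variables do not carry over. Pictures are saved under pics/ and viewed, about 8 in all and at most 12, crops included, and the job is handed in when it is done.

```bash
ls; mkdir -p pics
cat > h.py <<'E'
import numpy as np, cv2
from cell import manip
def snap(name,fn=None):
    s=manip.read_state(); p=manip.camera(name)
    if fn: cv2.imwrite('pics/'+fn,cv2.cvtColor(p['pixels'],cv2.COLOR_RGB2BGR))
    return s,p
def find(p,names):
    for n in names:
        for d in manip.search_frame(p,n)[:2]: print(n,np.round(d['location'],0),round(d['conf'],2))
def proj(p,X):
    X=np.atleast_2d(np.asarray(X,float)); E=np.asarray(p['extrinsics']); c=X@E[:3,:3].T+E[:3,3]
    a=c[:,:2]/c[:,2:]; a=a*(1+p['k1']*(a**2).sum(1,keepdims=True)); return np.c_[a[:,0]*p['fx']+p['cx'],a[:,1]*p['fy']+p['cy']]
def ray(p,uv,z):
    E=np.asarray(p['extrinsics']); d=np.array([(uv[0]-p['cx'])/p['fx'],(uv[1]-p['cy'])/p['fy']]); a=d.copy()
    for _ in range(20): a=d/(1+p['k1']*(a@a))
    R=E[:3,:3]; o=-R.T@E[:3,3]; v=R.T@np.r_[a,1]; return o+v*(z-o[2])/v[2]
E
python3 - <<'E'
from h import *
print(manip.read_state())
for c in ['scene','top']:
    s,p=snap(c,c+'0.png'); print(c)
    find(p,['cup_mid','pan_floor','knob','ball_point','notch','lidded_cup','bottle','label_roll','marker','tongs','stopper0_mid'])
E
```

```text
pics
{'clock': 0.0, 'joints': array([ 1.11137611e+00,  3.00464724e-01,  1.52157221e+00, -3.64688761e-05,
        1.32069069e+00, -6.66232796e-02]), 'qd': array([-0.00026115, -0.00012737, -0.00072521, -0.00105763,  0.00039925,
       -0.00161338]), 'effort': array([-9.87253079e-04, -5.31811702e+01, -3.52736807e+01,  7.07417889e-02,
        2.43889284e-02, -8.96769575e-05]), 'eef_pos': array([210.42086241, 507.84211448, 175.79359564]), 'eef_rot': array([-3.14045785e+00, -4.03139154e-05,  2.74880474e+00]), 'wrist_force': array([-0.06069078, -0.67509028, -0.11140294]), 'moment': array([-3.39471171e-02,  2.66331046e-03, -2.32581116e-06]), 'finger_gap': 94.17535659445517}
scene
cup_mid [ 518. -287.   48.] 0.73
pan_floor [572. -28.  64.] 0.71
knob [571. -29.  66.] 0.7
knob [498. 323.  75.] 0.63
ball_point [567. -27.  66.] 0.75
notch [818. 138. 244.] 0.97
lidded_cup [494. 318.  75.] 0.79
bottle [ 687. -305.   43.] 0.83
label_roll [678. 323.  27.] 0.88
label_roll [572. -27.  63.] 0.46
marker [622. 212.  12.] 0.66
top
cup_mid [ 502. -317.   49.] 0.77
cup_mid [568. -25.  51.] 0.51
pan_floor [567. -22.  50.] 0.93
pan_floor [619. 210.  16.] 0.57
knob [568. -26.  48.] 0.94
ball_point [565. -29.  48.] 0.97
notch [792.  84. 339.] 0.74
notch [ 568. -451.   11.] 0.61
lidded_cup [484. 300.  78.] 0.88
bottle [ 671. -309.   51.] 0.69
label_roll [668. 310.  32.] 0.96
marker [618. 209.  14.] 0.59
marker [567. -26.  48.] 0.29
tongs [ 565. -451.    6.] 0.71
```

View pics/scene0.png

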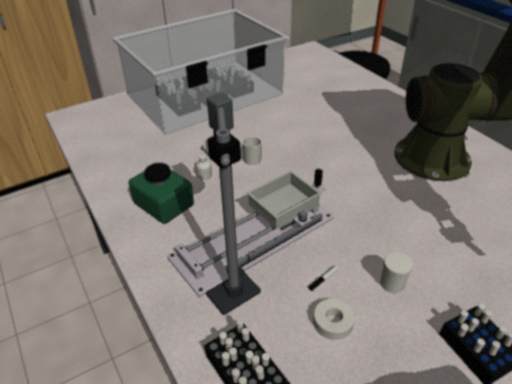

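View pics/top0.png

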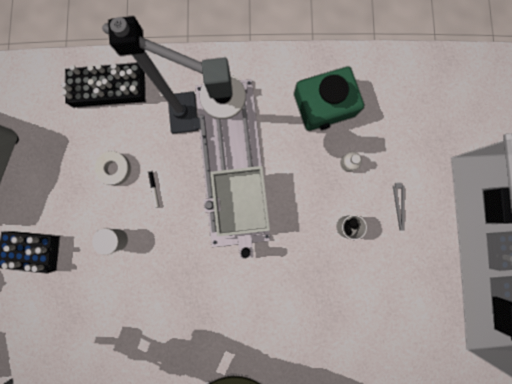

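Run:
```python
from h import *
s,p=snap('top')
for n,z in [('cup_mid',72),('pan_floor',93),('knob',108),('notch',312)]:
    m=manip.masks_of(p,n)[0]['mask'].astype('uint8')
    c=max(cv2.findContours(m,0,2)[0],key=cv2.contourArea); r=cv2.minAreaRect(c)
    print(n,r,m.sum(), np.round(ray(p,r[0],z),0))
    if n=='pan_floor': print([np.round(ray(p,q,z)[:2]) for q in cv2.boxPoints(r)])
E=np.asarray(p['extrinsics']); print('cam',-E[:3,:3].T@E[:3,3])
im=cv2.cvtColor(p['pixels'],cv2.COLOR_RGB2BGR)
cv2.imwrite('pics/crop1.png',cv2.resize(im[150:270,190:380],None,fx=4,fy=4,interpolation=2))
```

```text
cup_mid ((351.0, 227.0), (24.0, 30.0), 90.0) 442 [ 509. -300.   72.]
pan_floor ((236.4871063232422, 213.38720703125), (89.957275390625, 61.968048095703125), 83.48019409179688) 3826 [547. -19.  93.]
[array([648.,  67.]), array([662., -83.]), array([ 447., -104.]), array([432.,  43.])]
knob ((236.40029907226562, 213.52267456054688), (89.69544219970703, 62.00999450683594), 83.51692199707031) 3871 [546. -20. 108.]
notch ((191.98202514648438, 87.32090759277344), (203.98312377929688, 90.6904067993164), 56.92316436767578) 6254 [778.  48. 312.]
cam [535.94358271 -67.14145149 950.41947202]
```

View pics/crop1.png

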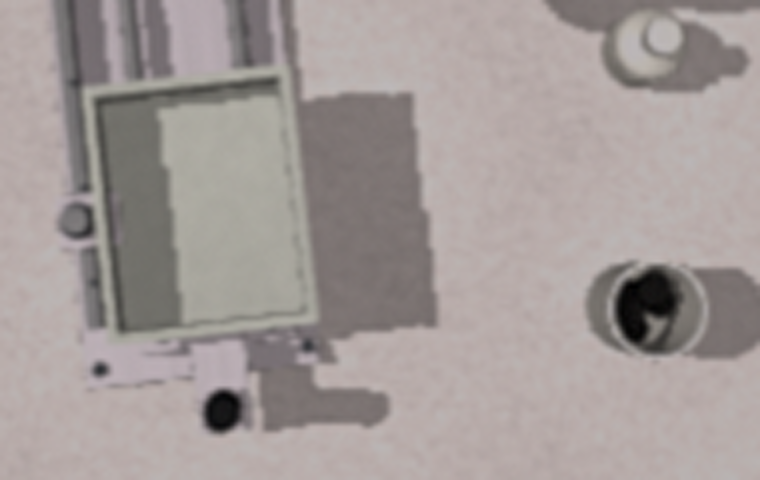

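Run:
```python
from h import *
s,p=snap('top')
f=lambda u,v,z:ray(p,(u/4+190,v/4+150),z)
C=np.array([f(*q,93) for q in [(86,93),(284,69),(317,318),(114,339)]]); print(C.round(0), C.mean(0).round(0))
d=(C[0]+C[1]-C[2]-C[3]); print('rail dir deg',np.degrees(np.arctan2(d[1],d[0])),[np.linalg.norm(C[i]-C[i-1]).round(0) for i in range(4)])
e=C[0]-C[1]+C[3]-C[2]; print('cross deg-90',np.degrees(np.arctan2(e[1],e[0]))-90)
k=f(222,411,108); print('knob',k, 'dist',np.linalg.norm((k-C.mean(0))[:2]),np.degrees(np.arctan2(*(C.mean(0)-k)[1::-1])))
print('cup rim',f(659,308,72)); print('yaw tool',np.degrees(s['eef_rot']))
print('ball-ish', f(76,222,70)); print('stand right edge base', f(288,150,20), f(320,345,20))
```

```text
[[645.  40.  93.]
 [657. -80.  93.]
 [507. -97.  93.]
 [496.  24.  93.]] [576. -28.  93.]
rail dir deg 6.340911360741732 [np.float64(149.0), np.float64(121.0), np.float64(152.0), np.float64(122.0)]
cross deg-90 5.5668293399748165
knob [453.8684501  -40.31510987 108.        ] dist 123.01659375349139 5.619921754088181
cup rim [ 508.81160824 -309.23830331   72.        ]
yaw tool [ 1.79997620e+02 -1.64824872e-03  1.57493961e+02]
ball-ish [567.36918355  49.73198767  70.        ]
stand right edge base [614.29307282 -82.97080151  20.        ] [ 486.94170655 -101.71364092   20.        ]
```

```bash
python3 -m crank '[{"offset":[0.0125,-0.034,0],"spin":-2.5},{"offset":[0.025,-0.068,0],"spin":-5},{"offset":[0.0375,-0.102,0],"spin":-7.5},{"offset":[0.05,-0.136,0],"spin":-10},{"offset":[0.0625,-0.170,0],"spin":-12.5},{"offset":[0.075,-0.204,0],"spin":-15},{"offset":[0.0875,-0.238,0],"spin":-17.5},{"offset":[0.1,-0.272,0],"spin":-20}]' 1
python3 -m crank '[{"offset":[0.0125,-0.034,0],"spin":-2.5},{"offset":[0.025,-0.068,0],"spin":-5},{"offset":[0.0375,-0.102,0],"spin":-7.5},{"offset":[0.05,-0.136,0],"spin":-10},{"offset":[0.0625,-0.170,0],"spin":-12.5},{"offset":[0.075,-0.204,0],"spin":-15},{"offset":[0.0875,-0.238,0],"spin":-17.5},{"offset":[0.1,-0.272,0],"spin":-20}]'
python3 -m crank '[{"offset":[0.0125,-0.034,0],"spin":-2.5},{"offset":[0.025,-0.068,0],"spin":-5},{"offset":[0.0375,-0.102,0],"spin":-7.5},{"offset":[0.05,-0.136,0],"spin":-10},{"offset":[0.0625,-0.170,0],"spin":-12.5},{"offset":[0.075,-0.204,0],"spin":-15},{"offset":[0.0875,-0.238,0],"spin":-17.5},{"offset":[0.1,-0.260,0],"spin":-20}]'
```

```text
clock: 2.17
eef_pos: [310.7, 234.5, 176.5]
eef_rot: [3.141, 0.0, 2.398]
wrist_force: [0.3, 0.3, -0.3]
finger_gap: 94.2
clock: 2.83
eef_pos: [410.9, -39.4, 176.8]
eef_rot: [3.14, 0.001, 2.047]
wrist_force: [1.0, 0.5, -0.2]
finger_gap: 93.9
clock: 3.5
eef_pos: [511.0, -302.3, 176.5]
eef_rot: [3.141, 0.001, 1.694]
wrist_force: [-0.2, 0.2, 0.2]
finger_gap: 93.9
```

```bash
cat >> h.py <<'E'
from scipy.spatial.transform import Rotation as Ro
def wcam(s,p):
    T=np.eye(4);T[:3,:3]=Ro.from_euler('xyz',s['eef_rot']).as_matrix();T[:3,3]=s['eef_pos']
    p['extrinsics']=np.linalg.inv(T@np.asarray(p['hand_eye'])); return p
E
python3 - <<'E'
from h import *
s,p=snap('wrist','w1.png'); find(p,['cup_mid','stopper0_mid']); m=manip.masks_of(p,'cup_mid')[0]['mask'].astype('uint8'); wcam(s,p)
c=max(cv2.findContours(m,0,2)[0],key=cv2.contourArea); r=cv2.minEnclosingCircle(c); print(r,ray(p,r[0],72)); print(proj(p,[[509,-309,72],[509,-309,0]]),s['eef_pos'])
E
```

```text
cup_mid [ 507. -320.   55.] 0.71
stopper0_mid [ 503. -318.   27.] 0.65
((254.98269653320312, 184.92941284179688), 32.321311950683594) [ 508.01149421 -302.50519406   72.        ]
[[255.18284443 191.2575785 ]
 [255.63140071 178.24689649]] [ 510.98190514 -302.34050573  176.47563802]
```

View pics/w1.png

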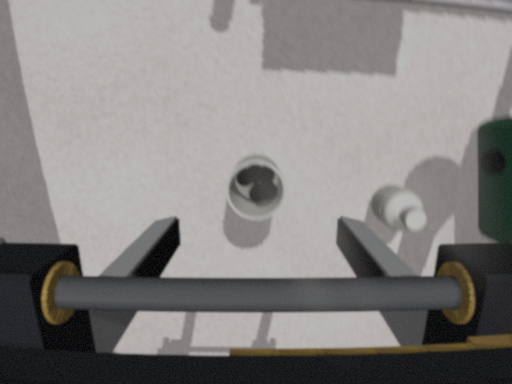

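```bash
python3 -m crank '[{"offset":[-0.002,-0.007,-0.02],"spin":-1},{"offset":[-0.002,-0.007,-0.045],"spin":-1},{"offset":[-0.002,-0.007,-0.07],"spin":-1},{"offset":[-0.002,-0.007,-0.095],"spin":-1},{"offset":[-0.002,-0.007,-0.12],"spin":-1},{"offset":[-0.002,-0.007,-0.14],"spin":-1},{"offset":[-0.002,-0.007,-0.151],"spin":-1},{"offset":[-0.002,-0.007,-0.151],"spin":-1}]' 1
python3 -m crank '[{"offset":[0,0,0],"spin":0},{"offset":[0,0,0],"spin":0},{"offset":[0,0,0],"spin":0},{"offset":[0,0,0],"spin":0},{"offset":[0,0,0],"spin":0},{"offset":[0,0,0],"spin":0},{"offset":[0,0,0],"spin":0},{"offset":[0,0,0],"spin":0}]' 0 25
```

```text
clock: 4.37
eef_pos: [507.8, -304.9, 23.5]
eef_rot: [-3.14, -0.002, 1.681]
wrist_force: [0.4, -0.0, 0.5]
finger_gap: 94.3
clock: 5.03
eef_pos: [508.1, -305.2, 24.1]
eef_rot: [-3.14, -0.002, 1.681]
wrist_force: [0.1, 0.6, 5.3]
finger_gap: 60.9
```

```bash
python3 -m crank '[{"offset":[0,0,0.01],"spin":0},{"offset":[0,0,0.025],"spin":0},{"offset":[0,0,0.04],"spin":0},{"offset":[0,0,0.055],"spin":0},{"offset":[0,0,0.07],"spin":0},{"offset":[0,0,0.08],"spin":0},{"offset":[0,0,0.082],"spin":0},{"offset":[0,0,0.082],"spin":0}]'
python3 -m crank '[{"offset":[0.01,0.02,0],"spin":0},{"offset":[0.02,0.043,0],"spin":0},{"offset":[0.03,0.066,0],"spin":0},{"offset":[0.04,0.09,0],"spin":0},{"offset":[0.05,0.113,0],"spin":0},{"offset":[0.06,0.135,0],"spin":0},{"offset":[0.07,0.15,0],"spin":0},{"offset":[0.07,0.155,0],"spin":0}]'
python3 - <<'E'
from h import *
s,p=snap('wrist','w2.png'); print(s['eef_pos'],s['wrist_force'],s['finger_gap'])
wcam(s,p); print(proj(p,[[657,-80,93],[507,-97,93],[645,40,93],[496,24,93]]))
E
```

```text
clock: 5.7
eef_pos: [508.2, -305.2, 106.5]
eef_rot: [-3.141, -0.001, 1.681]
wrist_force: [-0.2, 0.2, -0.8]
finger_gap: 61.2
clock: 6.37
eef_pos: [578.8, -147.9, 105.4]
eef_rot: [-3.14, -0.002, 1.683]
wrist_force: [-0.5, 0.4, -0.7]
finger_gap: 61.6
[ 578.82261623 -147.89678211  105.3529971 ] [-0.53142896  0.44406734 -0.74527072] 61.56295846242423
[[380.55033518 129.74890325]
 [163.42300311 129.68108018]
 [392.92007021 -58.09980039]
 [159.33053864 -60.87426301]]
```

View pics/w2.png

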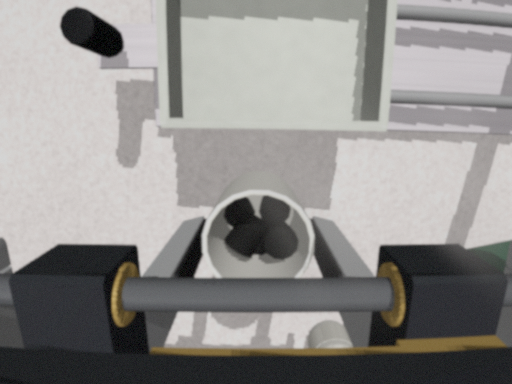

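```bash
python3 -m crank '[{"offset":[-0.0005,0.005,0],"spin":0},{"offset":[-0.001,0.011,0],"spin":0},{"offset":[-0.002,0.017,0],"spin":0},{"offset":[-0.002,0.023,0],"spin":0},{"offset":[-0.003,0.028,0],"spin":0},{"offset":[-0.003,0.032,0],"spin":0},{"offset":[-0.004,0.036,0],"spin":0},{"offset":[-0.004,0.04,0],"spin":0}]'
python3 -m crank '[{"offset":[0,0.003,0],"spin":0},{"offset":[0,0.006,0],"spin":0},{"offset":[-0.001,0.009,0],"spin":0},{"offset":[-0.001,0.012,0],"spin":0},{"offset":[-0.0015,0.015,0],"spin":0},{"offset":[-0.002,0.018,0],"spin":0},{"offset":[-0.002,0.021,0],"spin":0},{"offset":[-0.002,0.024,0],"spin":0}]'
python3 - <<'E'
from h import *
s,p=snap('wrist'); s,q=snap('scene'); print(s['eef_pos'],s['wrist_force'],s['finger_gap'],s['moment'])
a=p['pixels'];b=cv2.resize(q['pixels'][120:280,160:373],(512,384),interpolation=2)
cv2.imwrite('pics/w3.png',cv2.cvtColor(cv2.resize(np.hstack([a,b]),(800,300)),cv2.COLOR_RGB2BGR))
E
```

```text
clock: 7.08
eef_pos: [574.2, -108.6, 105.8]
eef_rot: [-3.14, -0.001, 1.683]
wrist_force: [-0.8, -4.0, 2.4]
finger_gap: 61.5
clock: 7.75
eef_pos: [572.1, -84.2, 105.8]
eef_rot: [-3.14, -0.001, 1.683]
wrist_force: [-0.6, -4.0, 3.2]
finger_gap: 60.0
[572.13566466 -83.73405151 105.79776989] [-0.84290022 -3.11710428  3.32332922] 59.77745472325184 [-0.87800395  0.28781026 -0.00495155]
```

View pics/w3.png

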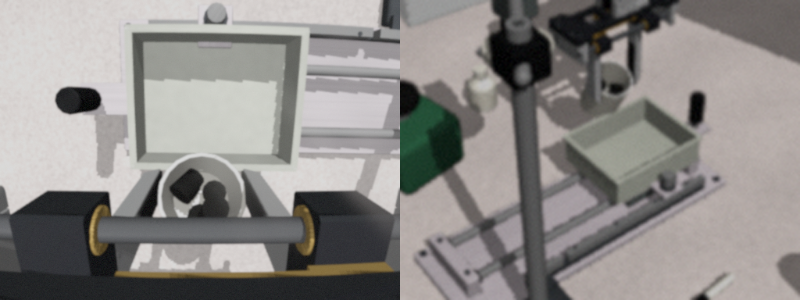

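```bash
python3 -m crank '[{"offset":[0,0.002,0],"spin":0},{"offset":[0,0.004,0],"spin":0},{"offset":[-0.001,0.006,0],"spin":0},{"offset":[-0.001,0.008,0],"spin":0},{"offset":[-0.001,0.01,0],"spin":0},{"offset":[-0.001,0.012,0],"spin":0},{"offset":[-0.001,0.014,0],"spin":0},{"offset":[-0.002,0.016,0],"spin":0}]'
python3 - <<'E'
from h import *
s,p=snap('wrist'); s,q=snap('scene'); print(s['eef_pos'],s['wrist_force'],s['finger_gap'],s['moment'])
a=p['pixels'];b=cv2.resize(q['pixels'][130:226,240:368],(512,384),interpolation=2)
cv2.imwrite('pics/w4.png',cv2.cvtColor(cv2.resize(np.hstack([a,b]),(800,300)),cv2.COLOR_RGB2BGR))
E
```

```text
clock: 8.52
eef_pos: [570.3, -67.7, 105.7]
eef_rot: [-3.14, -0.001, 1.684]
wrist_force: [1.4, -3.2, 0.3]
finger_gap: 59.8
[570.18381914 -67.44809241 105.7902092 ] [ 0.50140484 -2.44220403  0.96918221] 60.045124739863546 [-0.70300172 -0.05349575 -0.04722002]
```

View pics/w4.png

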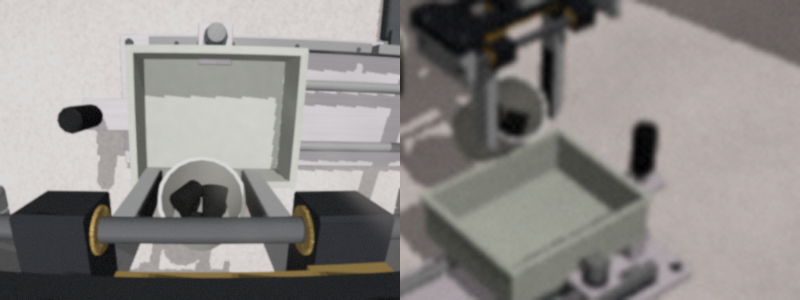

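```bash
python3 -m crank '[{"offset":[0,0.002,-0.002],"spin":0},{"offset":[0,0.004,-0.004],"spin":0},{"offset":[-0.001,0.006,-0.007],"spin":0},{"offset":[-0.001,0.008,-0.01],"spin":0},{"offset":[-0.001,0.01,-0.013],"spin":0},{"offset":[-0.001,0.012,-0.016],"spin":0},{"offset":[-0.001,0.014,-0.018],"spin":0},{"offset":[-0.002,0.015,-0.02],"spin":0}]'
python3 - <<'E'
from h import *
s,p=snap('wrist'); s,q=snap('scene'); print(s['eef_pos'],s['wrist_force'],s['finger_gap'],s['moment'])
a=p['pixels'];b=cv2.resize(q['pixels'][130:226,240:368],(512,384),interpolation=2)
cv2.imwrite('pics/w5.png',cv2.cvtColor(cv2.resize(np.hstack([a,b]),(800,300)),cv2.COLOR_RGB2BGR))
E
```

```text
clock: 9.28
eef_pos: [568.9, -52.0, 86.3]
eef_rot: [3.141, -0.001, 1.684]
wrist_force: [1.9, 0.7, 7.5]
finger_gap: 60.1
[568.6375055  -51.81064035  85.94741203] [ 0.99265453 -1.13279699  5.76247891] 59.952677344828615 [-0.28273923 -0.25697913  0.04339268]
```

View pics/w5.png

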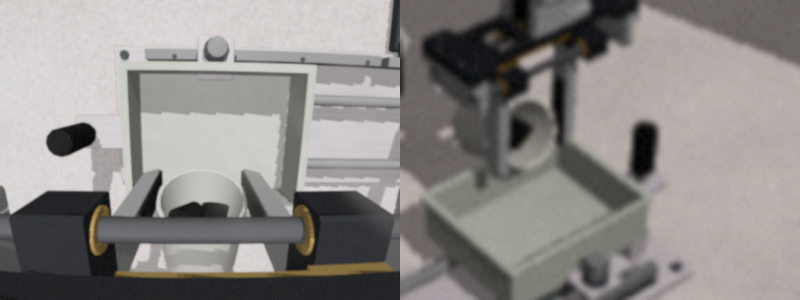

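Run:
```python
from h import *
s,p=snap('wrist'); wcam(s,p); E=p['extrinsics']; print('cam rel tcp',-E[:3,:3].T@E[:3,3]-s['eef_pos'])
n=np.array([-.101,.995,0]); r=np.array([.995,.101,0]); z=np.array([0,0,1.])
P=s['eef_pos']+19*z; t=np.linspace(0,2*np.pi,60)[:,None]
for h in (44,36):
  for th in (80,90,100,110,120,130):
    a=np.radians(th); u=np.sin(a)*n+np.cos(a)*z; v=np.cos(a)*n-np.sin(a)*z
    M=P+(72-h)*u+31*(np.cos(t)*r+np.sin(t)*v); q=proj(p,M); F=P-h*u+29.5*(np.cos(t)*r+np.sin(t)*v); f=proj(p,F)
    print(h,th,'mouth',q.min(0).round(),q.max(0).round(),'foot',f.min(0).round(),f.max(0).round())
im=p['pixels'][190:384,170:350]; cv2.imwrite('pics/w6.png',cv2.cvtColor(cv2.resize(im,None,fx=3,fy=3,interpolation=2),cv2.COLOR_RGB2BGR))
```

```text
cam rel tcp [ -7.36548529  64.82985846 209.8323304 ]
44 80 mouth [206. 167.] [311. 206.] foot [214. 256.] [300. 312.]
44 90 mouth [207. 173.] [310. 193.] foot [213. 267.] [302. 313.]
44 100 mouth [209. 180.] [308. 182.] foot [211. 278.] [303. 312.]
44 110 mouth [210. 172.] [307. 188.] foot [209. 288.] [305. 307.]
44 120 mouth [211. 165.] [306. 196.] foot [207. 296.] [307. 299.]
44 130 mouth [212. 161.] [305. 205.] foot [206. 287.] [309. 304.]
36 80 mouth [205. 156.] [312. 192.] foot [214. 248.] [301. 302.]
36 90 mouth [207. 162.] [310. 178.] foot [212. 258.] [302. 301.]
36 100 mouth [209. 166.] [309. 169.] foot [211. 267.] [304. 298.]
36 110 mouth [210. 158.] [307. 177.] foot [210. 276.] [305. 292.]
36 120 mouth [212. 152.] [306. 186.] foot [208. 283.] [307. 285.]
36 130 mouth [213. 150.] [304. 196.] foot [207. 271.] [308. 291.]
```

View pics/w6.png

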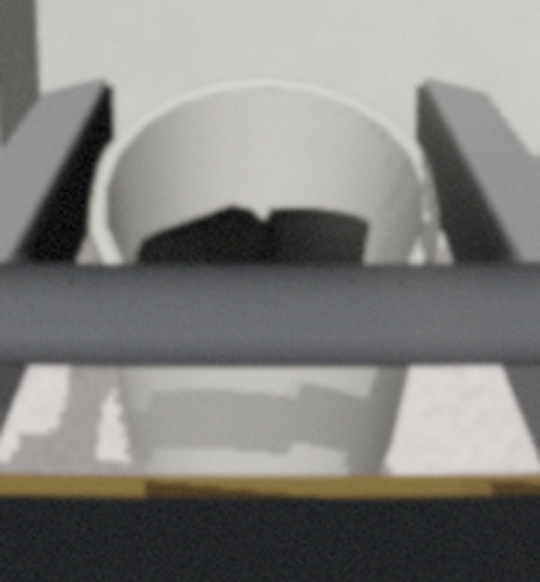

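```bash
cat > fit.py <<'E'
from h import *
from scipy.optimize import least_squares
n=np.array([-.101,.995,0]); r=np.array([.995,.101,0]); z=np.array([0,0,1.]); t=np.linspace(0,2*np.pi,241)[:,None]
def rim(P,x): a=x[3]; v=np.cos(a)*n-np.sin(a)*z; return P+x[0]*n+x[1]*z+x[2]*r+31*(np.cos(t)*r+np.sin(t)*v)
def fit(p,P,uv,th0):
    f=lambda x: np.linalg.norm(proj(p,rim(P,x))[None]-uv[:,None],axis=2).min(1)
    s=min([least_squares(f,[a,20,0,np.radians(th)]) for th in th0 for a in (-20,10)],key=lambda s:s.cost)
    u=np.sin(s.x[3])*n+np.cos(s.x[3])*z
    c=s.x[0]*n+s.x[1]*z
    print('rim centre rel pivot n,z,r',s.x[:3].round(1),'theta',np.degrees(s.x[3]).round(1),'cost',s.cost.round(2))
    print('foot centre rel pivot n,z',((c-72*u)@n).round(1),((c-72*u)@z).round(1))
E
python3 - <<'E'
from fit import *
s,p=snap('wrist'); wcam(s,p)
uv=np.array([(265,78),(90,215),(150,115),(384,115),(437,215),(105,262),(200,88),(330,88)])/3+[170,190]
fit(p,s['eef_pos']+19*z,uv,(20,50,80)); print(s['eef_pos'])
E
```

```text
rim centre rel pivot n,z,r [-6.4 31.9  0.3] theta 64.3 cost 1.18
foot centre rel pivot n,z -71.3 0.6
[568.64645323 -52.07907148  86.16265445]
```

```bash
python3 -m crank '[{"offset":[0,0.0,0.004],"spin":0},{"offset":[0,0.005,0.008],"spin":0},{"offset":[-0.001,0.01,0.01],"spin":0},{"offset":[-0.001,0.015,0.01],"spin":0},{"offset":[-0.002,0.02,0.01],"spin":0},{"offset":[-0.002,0.026,0.01],"spin":0},{"offset":[-0.003,0.032,0.01],"spin":0},{"offset":[-0.004,0.038,0.01],"spin":0}]'
python3 - <<'E'
from h import *
s,p=snap('wrist'); s,q=snap('scene'); print(s['eef_pos'],s['wrist_force'],s['finger_gap'],s['moment'])
a=p['pixels'];b=cv2.resize(q['pixels'][130:226,240:368],(512,384),interpolation=2)
cv2.imwrite('pics/w7.png',cv2.cvtColor(cv2.resize(np.hstack([a,b]),(800,300)),cv2.COLOR_RGB2BGR))
E
```

```text
clock: 10.15
eef_pos: [564.4, -13.4, 95.9]
eef_rot: [-3.141, -0.002, 1.684]
wrist_force: [-0.1, 1.0, -1.0]
finger_gap: 60.0
[564.29119659 -12.46118741  95.96865684] [-0.25297515  0.9112969  -1.04509894] 59.85131669763264 [-0.00594522  0.02853541 -0.03301835]
```

View pics/w7.png

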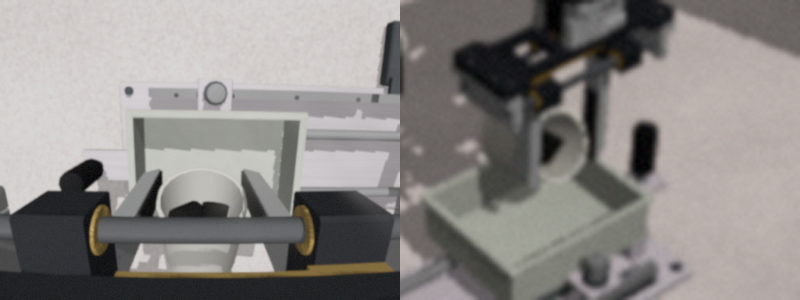

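```bash
python3 -m crank '[{"offset":[0.003,0.006,0],"spin":0},{"offset":[0.007,0.012,0],"spin":0},{"offset":[0.007,0.013,-0.005],"spin":0},{"offset":[0.007,0.013,-0.012],"spin":0},{"offset":[0.007,0.013,-0.019],"spin":0},{"offset":[0.007,0.013,-0.025],"spin":0},{"offset":[0.007,0.013,-0.03],"spin":0},{"offset":[0.007,0.013,-0.033],"spin":0}]'
python3 -m crank '[{"offset":[0,0,-0.001],"spin":0},{"offset":[0,0,-0.002],"spin":0},{"offset":[0,0,-0.003],"spin":0},{"offset":[0,0,-0.004],"spin":0},{"offset":[0,0,-0.005],"spin":0},{"offset":[0,0,-0.006],"spin":0},{"offset":[0,0,-0.007],"spin":0},{"offset":[0,0,-0.008],"spin":0}]'
```

```text
clock: 10.92
eef_pos: [571.0, -0.3, 62.0]
eef_rot: [-3.14, -0.002, 1.685]
wrist_force: [-0.0, 0.5, -2.0]
finger_gap: 59.7
clock: 11.58
eef_pos: [571.2, -0.1, 54.2]
eef_rot: [-3.141, -0.002, 1.685]
wrist_force: [-0.8, 3.1, 4.7]
finger_gap: 59.9
```

```bash
python3 -m crank '[{"offset":[0,0,0],"spin":0},{"offset":[0,0,0],"spin":0},{"offset":[0,0,0],"spin":0},{"offset":[0,0,0],"spin":0},{"offset":[0,0,0.01],"spin":0},{"offset":[0,0,0.03],"spin":0},{"offset":[0,0,0.05],"spin":0},{"offset":[0,0,0.07],"spin":0}]' 0.82
python3 -m crank '[{"offset":[0,-0.01,0.03],"spin":0},{"offset":[0,-0.02,0.06],"spin":0},{"offset":[0,-0.04,0.08],"spin":0},{"offset":[0,-0.06,0.09],"spin":0},{"offset":[0,-0.08,0.09],"spin":0},{"offset":[0,-0.1,0.09],"spin":0},{"offset":[0,-0.11,0.09],"spin":0},{"offset":[0,-0.11,0.09],"spin":0}]'
python3 - <<'E'
from h import *
s,p=snap('wrist'); t,q=snap('top')
for c,pp in (('w',p),('t',q)):
    print(c); find(pp,['cup_mid','stopper0_mid','pan_floor'])
a=p['pixels'];b=cv2.resize(q['pixels'][140:284,180:372],(512,384),interpolation=2)
cv2.imwrite('pics/w8.png',cv2.cvtColor(cv2.resize(np.hstack([a,b]),(800,300)),cv2.COLOR_RGB2BGR))
wcam(s,p); print(s['eef_pos'],proj(p,[[657,-80,93],[507,-97,93],[645,40,93],[496,24,93]]))
E
```

```text
clock: 12.25
eef_pos: [571.2, -0.1, 125.8]
eef_rot: [-3.141, -0.002, 1.685]
wrist_force: [0.6, -0.1, -0.4]
finger_gap: 77.0
clock: 12.92
eef_pos: [571.0, -111.7, 216.2]
eef_rot: [-3.141, -0.002, 1.683]
wrist_force: [-0.8, -0.1, 0.2]
finger_gap: 77.3
w
cup_mid [564. -20. 109.] 0.65
cup_mid [791.  98.  21.] 0.48
pan_floor [580. -26.  50.] 0.71
t
cup_mid [566.  -6. 108.] 0.76
stopper0_mid [484. 299.  82.] 0.43
pan_floor [578.   8.  49.] 0.71
[ 570.9763542  -111.68672949  216.18893083] [[342.11053564 161.554526  ]
 [199.50030619 161.68955749]
 [349.3543112   40.81239644]
 [197.88993643  39.62964827]]
```

View pics/w8.png

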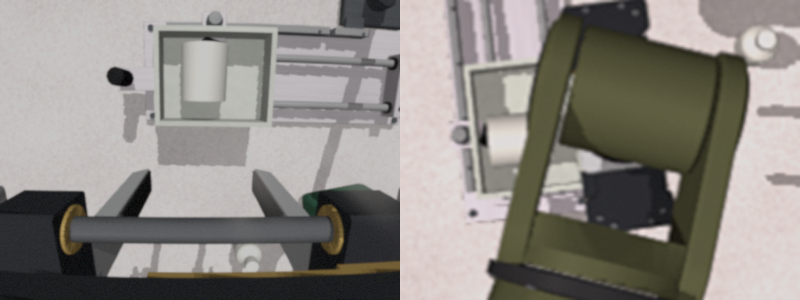

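Run:
```python
from h import *
s,p=snap('wrist'); ms=manip.masks_of(p,'cup_mid'); wcam(s,p); c=np.array([576,-28,0]); n=np.array([-.101,.995,0]); r=np.array([.995,.101,0])
for nm,uv,z in [('foot',(261,129),108),('mouth',(261,52),111),('L',(233,100),82),('R',(289,100),82),('wallnear',(274,158),93),('wallL',(201,100),93),('wallR',(350,100),93)]:
    X=ray(p,uv,z); print(nm,X.round(1),'n',((X-c)@n).round(1),'r',((X-c)@r).round(1))
for m in ms: 
    y,x=np.nonzero(m['mask']); print(m['conf'],x.min(),x.max(),y.min(),y.max())
```

```text
foot [567.6 -53.4 108. ] n -24.5 r -10.9
mouth [559.4  17.5 111. ] n 47.0 r -12.0
L [535.3 -27.6  82. ] n 4.5 r -40.5
R [593.6 -20.9  82. ] n 5.2 r 18.3
wallnear [584.9 -82.1  93. ] n -54.7 r 3.4
wallL [503.8 -31.7  93. ] n 3.6 r -72.2
wallR [654.6 -14.1  93. ] n 5.9 r 79.6
0.67 231 290 54 133
```

```bash
python3 -m crank '[{"offset":[-0.001,0.015,-0.01],"spin":0},{"offset":[-0.002,0.03,-0.025],"spin":0},{"offset":[-0.003,0.045,-0.04],"spin":0},{"offset":[-0.004,0.06,-0.055],"spin":0},{"offset":[-0.005,0.07,-0.065],"spin":0},{"offset":[-0.005,0.073,-0.07],"spin":0},{"offset":[-0.005,0.073,-0.07],"spin":0},{"offset":[-0.005,0.073,-0.07],"spin":0}]' 0.82
python3 -m crank '[{"offset":[0,0,-0.012],"spin":0},{"offset":[0,0,-0.026],"spin":0},{"offset":[0,0,-0.04],"spin":0},{"offset":[0,0,-0.054],"spin":0},{"offset":[0,0,-0.068],"spin":0},{"offset":[0,0,-0.078],"spin":0},{"offset":[0,0,-0.084],"spin":0},{"offset":[0,0,-0.084],"spin":0}]'
```

```text
clock: 14.08
eef_pos: [566.5, -37.1, 146.4]
eef_rot: [-3.141, -0.002, 1.685]
wrist_force: [0.3, -0.7, 0.3]
finger_gap: 77.0
clock: 14.75
eef_pos: [566.0, -37.4, 61.2]
eef_rot: [-3.14, -0.002, 1.685]
wrist_force: [-0.3, 0.3, 0.0]
finger_gap: 77.1
```

```bash
python3 -m crank '[{"offset":[0,0,0],"spin":0},{"offset":[0,0,0],"spin":0},{"offset":[0,0,0],"spin":0},{"offset":[0,0,0],"spin":0},{"offset":[0,0,0],"spin":0},{"offset":[0,0,0],"spin":0},{"offset":[0,0,0],"spin":0},{"offset":[0,0,0],"spin":0}]' 0 10
```

```text
clock: 15.42
eef_pos: [566.3, -37.5, 61.6]
eef_rot: [-3.141, -0.002, 1.685]
wrist_force: [-0.6, -0.7, 6.1]
finger_gap: 54.0
```

```bash
python3 -m crank '[{"offset":[0,0,0],"spin":0},{"offset":[0,0,0],"spin":0},{"offset":[0,0,0.003],"spin":0},{"offset":[0,0,0.006],"spin":0},{"offset":[0,0,0.01],"spin":0},{"offset":[0,0,0.014],"spin":0},{"offset":[0,0,0.018],"spin":0},{"offset":[0,0,0.02],"spin":0}]' 0 10
python3 - <<'E'
from h import *
s,p=snap('wrist'); ms=manip.masks_of(p,'cup_mid'); wcam(s,p); print(s['wrist_force'],s['moment'],s['finger_gap'])
for m in ms:
    y,x=np.nonzero(m['mask']); print(m['conf'],x.min(),x.max(),y.min(),y.max(),m['mask'].sum())
n=np.array([-.101,.995,0]); r=np.array([.995,.101,0]); z=np.array([0,0,1.])
P=s['eef_pos']+19*z; t=np.linspace(0,2*np.pi,60)[:,None]
for h in (14,):
  for th in (70,90,110,130,150,180):
    a=np.radians(th); u=np.sin(a)*n+np.cos(a)*z; v=np.cos(a)*n-np.sin(a)*z
    q=proj(p,P+(72-h)*u+31*(np.cos(t)*r+np.sin(t)*v)); f=proj(p,P-h*u+29.5*(np.cos(t)*r+np.sin(t)*v))
    print(h,th,'mouth',q.min(0).round(),q.max(0).round(),'foot',f.min(0).round(),f.max(0).round())
E
```

```text
clock: 16.08
eef_pos: [566.5, -37.5, 82.4]
eef_rot: [-3.141, -0.002, 1.685]
wrist_force: [0.1, -0.7, -1.5]
finger_gap: 53.4
[ 0.08290374 -0.72063344 -1.48820941] [-0.2660734   0.04307309  0.03727054] 53.422682720159116
0.82 208 310 141 274 12387
14 70 mouth [201. 120.] [318. 168.] foot [213. 215.] [303. 276.]
14 90 mouth [206. 130.] [312. 134.] foot [212. 230.] [304. 266.]
14 110 mouth [211. 120.] [307. 148.] foot [210. 245.] [305. 250.]
14 130 mouth [215. 121.] [302. 171.] foot [209. 230.] [306. 259.]
14 150 mouth [218. 133.] [299. 197.] foot [209. 208.] [307. 270.]
14 180 mouth [220. 164.] [296. 238.] foot [208. 184.] [308. 278.]
```

```bash
python3 -m crank '[{"offset":[0,0,0.005],"spin":0},{"offset":[0,0,0.01],"spin":0},{"offset":[0,0,0.016],"spin":0},{"offset":[0,0,0.022],"spin":0},{"offset":[0,0,0.028],"spin":0},{"offset":[0,0,0.034],"spin":0},{"offset":[0,0,0.038],"spin":0},{"offset":[0,0,0.04],"spin":0}]' 0 10
cat > chk.py <<'E'
from h import *
s,p=snap('wrist'); print(s['eef_pos'].round(1),s['wrist_force'].round(2),s['moment'].round(3),s['finger_gap'])
for m in manip.masks_of(p,'cup_mid'):
    y,x=np.nonzero(m['mask']); print('cup',m['conf'],x.min(),x.max(),y.min(),y.max(),m['mask'].sum(),'width by row',[(int(k),int(m['mask'][k].sum())) for k in range(y.min(),y.max(),15)])
for m in manip.masks_of(p,'stopper0_mid'):
    y,x=np.nonzero(m['mask']); print('st',m['conf'],x.min(),x.max(),y.min(),y.max(),m['mask'].sum())
a=p['pixels']; np.save('last.npy',a)
E
python3 chk.py
python3 -m crank '[{"offset":[0,0,0],"spin":0},{"offset":[0,0,0],"spin":0},{"offset":[0,0,0],"spin":0},{"offset":[0,0,0],"spin":0},{"offset":[0,0,0],"spin":0},{"offset":[0,0,0],"spin":0},{"offset":[0,0,0],"spin":0},{"offset":[0,0,0],"spin":0}]' 0 6
python3 chk.py
```

```text
clock: 16.85
eef_pos: [566.8, -37.5, 123.0]
eef_rot: [3.141, -0.001, 1.685]
wrist_force: [0.6, 0.0, -0.5]
finger_gap: 53.0
[566.8 -37.5 123. ] [ 0.63  0.03 -0.51] [-0.083  0.075 -0.04 ] 53.02179734584614
cup 0.87 209 308 140 273 12193 width by row [(140, 24), (155, 99), (170, 99), (185, 98), (200, 97), (215, 95), (230, 90), (245, 87), (260, 89)]
clock: 17.67
eef_pos: [566.5, -37.5, 122.1]
eef_rot: [-3.141, -0.002, 1.685]
wrist_force: [-0.4, -0.5, -0.1]
finger_gap: 53.3
[566.5 -37.5 122.1] [-0.41 -0.47 -0.08] [-0.099  0.072  0.01 ] 53.32827200765041
cup 0.78 209 308 139 272 12247 width by row [(139, 9), (154, 99), (169, 99), (184, 98), (199, 98), (214, 97), (229, 90), (244, 89), (259, 92)]
```

```bash
python3 -m crank '[{"offset":[0,0,0],"spin":0},{"offset":[0,0,0],"spin":0},{"offset":[0,0,0],"spin":0},{"offset":[0,0,0],"spin":0},{"offset":[0,0,0.004],"spin":0},{"offset":[0,0,0],"spin":0},{"offset":[0,0,0.004],"spin":0},{"offset":[0,0,0],"spin":0}]' 0 3
python3 chk.py
```

```text
clock: 18.48
eef_pos: [567.0, -37.6, 123.2]
eef_rot: [3.14, -0.001, 1.685]
wrist_force: [0.6, 0.2, -1.1]
finger_gap: 53.7
[567.  -37.6 123.2] [ 0.63  0.21 -1.06] [-0.049  0.056 -0.019] 53.67180086771545
cup 0.87 209 308 139 272 12239 width by row [(139, 3), (154, 99), (169, 99), (184, 99), (199, 96), (214, 96), (229, 90), (244, 89), (259, 91)]
st 0.35 208 307 140 272 12001
```

```bash
python3 -m crank '[{"offset":[0,-0.005,0.003],"spin":0},{"offset":[0.001,-0.012,0.003],"spin":0},{"offset":[0.002,-0.02,0.003],"spin":0},{"offset":[0.003,-0.028,0.003],"spin":0},{"offset":[0.003,-0.036,0.003],"spin":0},{"offset":[0.004,-0.042,0.003],"spin":0},{"offset":[0.004,-0.042,0],"spin":0},{"offset":[0.004,-0.042,-0.004],"spin":0}]' 0 5
python3 -m crank '[{"offset":[0,0,-0.002],"spin":0},{"offset":[0,0.0,-0.004],"spin":0},{"offset":[0,0.002,-0.005],"spin":0},{"offset":[0,0.004,-0.006],"spin":0},{"offset":[0,0.006,-0.007],"spin":0},{"offset":[0,0.008,-0.008],"spin":0},{"offset":[0,0.010,-0.009],"spin":0},{"offset":[0,0.012,-0.01],"spin":0}]'
python3 chk.py
```

```text
clock: 19.3
eef_pos: [570.5, -79.9, 117.6]
eef_rot: [-3.141, -0.002, 1.684]
wrist_force: [-0.1, -0.0, -0.6]
finger_gap: 53.4
clock: 19.97
eef_pos: [570.5, -67.6, 107.6]
eef_rot: [-3.141, -0.002, 1.684]
wrist_force: [-0.3, 0.0, -1.0]
finger_gap: 53.3
[570.5 -67.6 107.6] [-0.29  0.03 -1.05] [-0.112  0.056  0.012] 53.32433708704412
cup 0.92 208 308 140 272 12290 width by row [(140, 16), (155, 99), (170, 100), (185, 99), (200, 98), (215, 96), (230, 90), (245, 89), (260, 90)]
```

```bash
cat > sil.py <<'E'
from h import *
from scipy.optimize import minimize
n=np.array([-.101,.995,0]); r=np.array([.995,.101,0]); z=np.array([0,0,1.]); t=np.linspace(0,2*np.pi,60)[:,None]
def hull(p,P,x):
    a=x[2]; u=np.sin(a)*n+np.cos(a)*z; v=np.cos(a)*n-np.sin(a)*z; ring=lambda R:R*(np.cos(t)*r+np.sin(t)*v)
    C=P+x[0]*n+x[1]*z+x[3]*r   # foot centre
    q=np.vstack([proj(p,C+ring(29.5)),proj(p,C+72*u+ring(31))]); return cv2.convexHull(q.astype(np.float32))
def pose(starts,ymax=275):
    s,p=snap('wrist'); m=manip.masks_of(p,'cup_mid')[0]['mask'].astype('uint8'); wcam(s,p); P=s['eef_pos']+19*z; m[ymax:]=0
    def cost(x):
        k=np.zeros((384*4,512*4),'uint8'); cv2.fillConvexPoly(k,np.round(hull(p,P,x)*4).astype(int),1); k=cv2.resize(k*255,(512,384),interpolation=cv2.INTER_AREA)/255.; k[ymax:]=0
        return np.abs(k-m).sum()/m.sum()
    for th in starts:
        o=minimize(cost,[-10,-8,np.radians(th),0],method='Nelder-Mead',options=dict(initial_simplex=np.array([[-10,-8,np.radians(th),0]]*5)+np.vstack([np.zeros(4),np.diag([8,8,.2,4])]),maxiter=250))
        print('foot n,z rel grasp',o.x[:2].round(1),'theta',np.degrees(o.x[2]).round(1),'r',o.x[3].round(1),'cost',o.fun.round(3))
    return s,p
E
python3 -c "
from sil import *
s,p=pose((70,90,110,130)); print(s['eef_pos'])"
```

```text
foot n,z rel grasp [-20.9  -4. ] theta 91.3 r -0.2 cost 0.022
foot n,z rel grasp [-20.7   0.7] theta 96.2 r -0.1 cost 0.023
foot n,z rel grasp [-21.4   1. ] theta 97.9 r -0.1 cost 0.023
foot n,z rel grasp [-24.1  15. ] theta 117.5 r -0.2 cost 0.086
[570.44347206 -67.71441776 107.59945025]
```

```bash
python3 -m crank '[{"offset":[0,-0.004,0],"spin":0},{"offset":[0.001,-0.008,0],"spin":0},{"offset":[0.001,-0.008,-0.002],"spin":0},{"offset":[0.001,-0.008,-0.004],"spin":0},{"offset":[0.001,-0.007,-0.006],"spin":0},{"offset":[0,-0.005,-0.008],"spin":0},{"offset":[0,-0.002,-0.01],"spin":0},{"offset":[0,0,-0.012],"spin":0}]' 0 5
python3 -c "
from sil import *
s,p=pose((100,120)); print(s['eef_pos'],s['wrist_force'])"
```

```text
clock: 20.88
eef_pos: [571.6, -67.5, 97.3]
eef_rot: [3.138, -0.001, 1.684]
wrist_force: [-1.2, 4.4, 13.1]
finger_gap: 55.4
foot n,z rel grasp [-20.8   1.8] theta 104.7 r -0.2 cost 0.029
foot n,z rel grasp [-20.8  12.1] theta 117.1 r -0.2 cost 0.025
[571.56277414 -67.45423749  97.33364531] [-1.20485433  4.39151953 13.08621525]
```

```bash
python3 -m crank '[{"offset":[0,0.001,-0.001],"spin":0},{"offset":[0,0.002,-0.002],"spin":0},{"offset":[0,0.004,-0.003],"spin":0},{"offset":[0,0.006,-0.004],"spin":0},{"offset":[-0.001,0.008,-0.005],"spin":0},{"offset":[-0.001,0.01,-0.006],"spin":0},{"offset":[-0.001,0.011,-0.007],"spin":0},{"offset":[-0.001,0.011,-0.007],"spin":0}]' 0 5
python3 -c "
from sil import *
s,p=pose((110,130)); print(s['eef_pos'],s['wrist_force'],s['finger_gap'])"
```

```text
clock: 21.65
eef_pos: [570.7, -55.5, 90.3]
eef_rot: [3.138, -0.002, 1.685]
wrist_force: [0.7, 4.4, 5.9]
finger_gap: 56.1
foot n,z rel grasp [-19.8  14.4] theta 135.7 r 0.1 cost 0.009
foot n,z rel grasp [-19.8  14.4] theta 135.7 r 0.1 cost 0.009
[570.7430474  -55.47492976  90.27090334] [0.71453916 4.35105678 5.88680197] 56.13627455076472
```

```bash
python3 -m crank '[{"offset":[0,0,0],"spin":0},{"offset":[0,0,0],"spin":0},{"offset":[0,0.002,0.01],"spin":0},{"offset":[0,0.005,0.025],"spin":0},{"offset":[-0.001,0.01,0.04],"spin":0},{"offset":[-0.001,0.01,0.05],"spin":0},{"offset":[-0.001,0.01,0.03],"spin":0},{"offset":[-0.001,0.01,0.05],"spin":0}]' 0 15
python3 -m crank '[{"offset":[0,0,-0.03],"spin":0},{"offset":[0,0,0],"spin":0},{"offset":[0,0,-0.03],"spin":0},{"offset":[0,0,0],"spin":0},{"offset":[0,0,-0.03],"spin":0},{"offset":[0,0,0],"spin":0},{"offset":[0,0,0],"spin":0},{"offset":[0,0,0],"spin":0}]' 0 15
python3 -c "
from sil import *
s,p=pose((110,130)); print(s['eef_pos'],s['wrist_force'],s['finger_gap'])
find(p,['stopper0_mid','pan_floor']); s,q=snap('top'); find(q,['stopper0_mid']); s,q=snap('scene'); find(q,['stopper0_mid'])
for i in range(5): print(manip.masks_of(q,'stopper%d_mid'%i).__len__(),end=' ')
np.save('sc.npy',q['pixels'])"
```

```text
clock: 22.42
eef_pos: [567.3, -45.6, 135.5]
eef_rot: [-3.137, -0.004, 1.685]
wrist_force: [-0.4, 0.9, -1.6]
finger_gap: 55.5
clock: 23.08
eef_pos: [568.0, -45.9, 136.8]
eef_rot: [-3.14, -0.003, 1.685]
wrist_force: [0.2, -0.6, -0.6]
finger_gap: 55.7
foot n,z rel grasp [-20.   14.7] theta 131.7 r 0.1 cost 0.012
foot n,z rel grasp [-19.5  15.1] theta 133.0 r 0.0 cost 0.012
[568.03645113 -45.90597632 136.75593381] [ 0.20683185 -0.56197301 -0.55895262] 55.723314008781905
stopper0_mid [588.  -7.  53.] 0.67
stopper0_mid [516. -42.  68.] 0.61
pan_floor [587.  -4.  52.] 0.61
stopper0_mid [623. 212.  11.] 0.72
stopper0_mid [528. -39.  65.] 0.49
1 0 0 2 0
```

```bash
python3 -m crank '[{"offset":[0,0,0.01],"spin":0},{"offset":[0,0,0.025],"spin":0},{"offset":[0,0,0.04],"spin":0},{"offset":[0,0,0.055],"spin":0},{"offset":[0,0,0.07],"spin":0},{"offset":[0,0,0.08],"spin":0},{"offset":[0,0,0.08],"spin":0},{"offset":[0,0,0.08],"spin":0}]' 0 15
cat > cnt.py <<'E'
from sil import *
def count():
    s,p=snap('wrist','last.png'); ms=manip.masks_of(p,'stopper0_mid'); cm=manip.masks_of(p,'cup_mid'); wcam(s,p)
    c=np.array([576,-28,51.])
    poly=proj(p,[c+a*57*n+b*72*r+(0*z) for a,b in((1,1),(1,-1),(-1,-1),(-1,1))]).round().astype(int)
    k=np.zeros((384,512),'uint8'); cv2.fillConvexPoly(k,poly,1)
    g=cv2.cvtColor(p['pixels'],cv2.COLOR_RGB2GRAY); b=((g<60)&(k>0)).astype('uint8')
    nn,l,st,ce=cv2.connectedComponentsWithStats(b)
    print(poly.tolist(),s['eef_pos'].round())
    for i in range(1,nn):
        if st[i,4]>15:
            X=ray(p,ce[i],62); print('blob',st[i],ce[i].round(),'n',((X-c)@n).round(),'r',((X-c)@r).round())
    for m in ms: y,x=np.nonzero(m['mask']); print('mask',m['conf'],m['mask'].sum(),x.mean().round(),y.mean().round())
count()
E
python3 cnt.py
```

```text
clock: 24.4
eef_pos: [567.4, -45.6, 215.6]
eef_rot: [-3.138, -0.004, 1.685]
wrist_force: [-0.3, 0.9, -1.1]
finger_gap: 55.7
[[331, 114], [206, 112], [208, 207], [325, 209]] [567. -46. 216.]
blob [261 113  16  14 165] [268. 119.] n 50.0 r -0.0
blob [216 120  23  21 273] [227. 131.] n 36.0 r -47.0
blob [257 127  11   8  44] [263. 131.] n 36.0 r -6.0
```

```bash
python3 -m crank '[{"offset":[0,0,-0.03],"spin":0},{"offset":[0,0,-0.06],"spin":0},{"offset":[0,0,-0.075],"spin":0},{"offset":[0,-0.01,-0.045],"spin":0},{"offset":[0,0.01,-0.08],"spin":0},{"offset":[0,-0.01,-0.045],"spin":0},{"offset":[0,0.01,-0.08],"spin":0},{"offset":[0,-0.01,-0.045],"spin":0}]' 0 20
python3 -m crank '[{"offset":[0,0.015,-0.03],"spin":0},{"offset":[0,-0.01,0.0],"spin":0},{"offset":[0,0.015,-0.03],"spin":0},{"offset":[0,-0.01,0.0],"spin":0},{"offset":[0,-0.01,0.03],"spin":0},{"offset":[0,-0.02,0.055],"spin":0},{"offset":[0,-0.03,0.085],"spin":0},{"offset":[0,-0.03,0.085],"spin":0}]' 0 20
python3 cnt.py; python3 -c "
import cv2
a=cv2.imread('pics/last.png')[70:300,180:360]; cv2.imwrite('pics/w9.png',cv2.resize(a,None,fx=2.6,fy=2.6,interpolation=2))"
```

```text
clock: 25.22
eef_pos: [562.1, -51.4, 158.3]
eef_rot: [-3.12, -0.01, 1.687]
wrist_force: [-1.0, 0.6, -3.2]
finger_gap: 55.7
clock: 25.88
eef_pos: [563.4, -83.0, 248.3]
eef_rot: [-3.126, -0.007, 1.687]
wrist_force: [-0.3, -0.5, 0.2]
finger_gap: 55.4
[[335, 85], [218, 83], [219, 174], [330, 176]] [563. -83. 248.]
blob [262  84  23  36 450] [273. 101.] n 35.0 r -5.0
blob [228  90  21  20 243] [238. 100.] n 36.0 r -46.0
blob [226 131  13  11  89] [232. 136.] n -7.0 r -54.0
blob [289 133   8  11  40] [293. 137.] n -8.0 r 22.0
mask 0.75 203 232.0 136.0
```

View pics/w9.png

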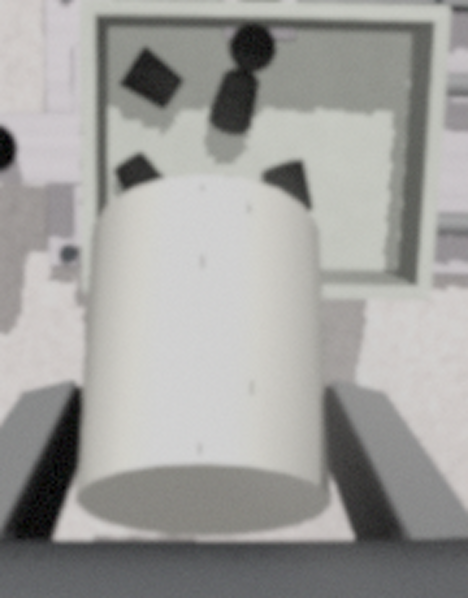

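```bash
python3 -m crank '[{"offset":[0.001,-0.02,0],"spin":0},{"offset":[0.002,-0.04,0],"spin":0},{"offset":[0.003,-0.06,0],"spin":0},{"offset":[0.004,-0.08,0],"spin":0},{"offset":[0.005,-0.1,-0.01],"spin":0},{"offset":[0.006,-0.115,-0.03],"spin":0},{"offset":[0.006,-0.12,-0.055],"spin":0},{"offset":[0.006,-0.12,-0.08],"spin":0}]' 0 20
python3 -m crank '[{"offset":[0,0,-0.025],"spin":0},{"offset":[0,0,-0.05],"spin":0},{"offset":[0,0,-0.075],"spin":0},{"offset":[0,0,-0.095],"spin":0},{"offset":[0,0,-0.11],"spin":0},{"offset":[0,0,-0.12],"spin":0},{"offset":[0,0,-0.12],"spin":0},{"offset":[0,0,-0.12],"spin":0}]' 0 10
python3 -c "
from sil import *
s,p=pose((110,135)); print(s['eef_pos'],s['wrist_force'],s['finger_gap'])"
```

```text
clock: 26.7
eef_pos: [567.0, -202.0, 159.2]
eef_rot: [-3.116, -0.011, 1.686]
wrist_force: [0.2, -0.7, -0.5]
finger_gap: 55.3
clock: 27.37
eef_pos: [566.6, -201.6, 38.6]
eef_rot: [-3.115, -0.012, 1.686]
wrist_force: [-0.8, 0.3, -0.3]
finger_gap: 55.4
foot n,z rel grasp [-23.2  12.7] theta 130.1 r 0.2 cost 0.023
foot n,z rel grasp [-22.6  13.2] theta 131.5 r 0.1 cost 0.023
[ 566.61719781 -201.63702579   38.56545455] [-0.81145685  0.27525484 -0.26518086] 55.424522472893685
```

```bash
python3 -m crank '[{"offset":[0,0,-0.003],"spin":0},{"offset":[0,0,-0.007],"spin":0},{"offset":[0,0,-0.011],"spin":0},{"offset":[0,0,-0.014],"spin":0},{"offset":[0,0,-0.017],"spin":0},{"offset":[0,0,-0.02],"spin":0},{"offset":[0,0,-0.023],"spin":0},{"offset":[0,0,-0.025],"spin":0}]' 0 6
python3 -c "
from sil import *
s,p=pose((90,115)); print(s['eef_pos'],s['wrist_force'],s['finger_gap'])"
```

```text
clock: 28.13
eef_pos: [568.2, -203.2, 16.2]
eef_rot: [-3.12, -0.008, 1.686]
wrist_force: [-2.3, -3.9, 10.4]
finger_gap: 57.7
foot n,z rel grasp [-43.5  15.4] theta 111.2 r 0.5 cost 0.026
foot n,z rel grasp [-43.2  18.1] theta 112.4 r 0.5 cost 0.026
[ 568.1706738  -203.17006219   16.24623799] [-2.30611425 -3.86771203 10.35849617] 57.71206535119029
```

```bash
python3 -m crank '[{"offset":[0,0,-0.002],"spin":0},{"offset":[0,0,-0.004],"spin":0},{"offset":[0,0,-0.005],"spin":0},{"offset":[0,0,-0.005],"spin":0},{"offset":[0,0,-0.005],"spin":0},{"offset":[0,0,-0.005],"spin":0},{"offset":[0,0,-0.005],"spin":0},{"offset":[0,0,-0.005],"spin":0}]' 0 4
python3 -m crank '[{"offset":[0,0,0],"spin":0},{"offset":[0,0,0],"spin":0},{"offset":[0,0,0],"spin":0},{"offset":[0,0,0],"spin":0},{"offset":[0,0,0],"spin":0},{"offset":[0,0,0],"spin":0},{"offset":[0,0,0],"spin":0},{"offset":[0,0,0],"spin":0}]' 0.72
python3 -c "
from sil import *
s,p=pose((90,115)); print(s['eef_pos'],s['wrist_force'],s['finger_gap'])"
```

```text
clock: 28.9
eef_pos: [568.5, -203.7, 12.0]
eef_rot: [-3.121, -0.007, 1.686]
wrist_force: [-1.7, -3.5, 6.2]
finger_gap: 58.6
clock: 29.57
eef_pos: [568.4, -203.7, 11.9]
eef_rot: [-3.121, -0.007, 1.686]
wrist_force: [0.9, 0.8, -0.3]
finger_gap: 67.5
foot n,z rel grasp [-55.3  17.4] theta 114.6 r -0.4 cost 0.033
foot n,z rel grasp [-54.2  26. ] theta 122.8 r -0.1 cost 0.038
[ 568.44896242 -203.71129768   11.88136288] [ 0.93604733  0.79894462 -0.32521184] 67.51131845902336
```

```bash
python3 -m crank '[{"offset":[0,0,0],"spin":0},{"offset":[0,0,0.015],"spin":0},{"offset":[0,0,0.035],"spin":0},{"offset":[0,0,0.06],"spin":0},{"offset":[0.002,-0.02,0.09],"spin":0},{"offset":[0.005,-0.045,0.12],"spin":0},{"offset":[0.007,-0.07,0.14],"spin":0},{"offset":[0.008,-0.08,0.14],"spin":0}]' 0.85
cat > lay.py <<'E'
from sil import *
def lay(zt=60,floor=0):
    s,p=snap('wrist','lay.png'); ms=manip.masks_of(p,'cup_mid'); wcam(s,p)
    for m in ms[:2]:
        c=max(cv2.findContours(m['mask'].astype('uint8'),0,2)[0],key=cv2.contourArea); b=cv2.boxPoints(cv2.minAreaRect(c))
        X=np.array([ray(p,q,floor+30) for q in b]); print(m['conf'],b.round().tolist()); print(X.round(0).tolist(),[np.linalg.norm(X[i]-X[i-1]).round(0) for i in range(4)])
        print('mean',X.mean(0).round(1))
    # flat-lying fit: foot centre x,y, heading, axis z=floor+30
    m=ms[0]['mask'].astype('uint8')
    def cost(x):
        u=np.array([np.cos(x[2]),np.sin(x[2]),0]); v=np.array([-u[1],u[0],0]); C=np.array([x[0],x[1],floor+29.5])
        ring=lambda R:R*(np.cos(t)*v+np.sin(t)*z)
        q=np.vstack([proj(p,C+ring(29.5)),proj(p,C+72*u+z*1.5+ring(31))])
        k=np.zeros((1536,2048),'uint8'); cv2.fillConvexPoly(k,np.round(cv2.convexHull(q.astype(np.float32))*4).astype(int),1); k=cv2.resize(k*255,(512,384),interpolation=cv2.INTER_AREA)/255.
        return np.abs(k-m).sum()/m.sum()
    M=X=np.array([ray(p,q,floor+30) for q in cv2.boxPoints(cv2.minAreaRect(max(cv2.findContours(m,0,2)[0],key=cv2.contourArea)))]).mean(0)
    for hd in (96,276,6,186):
        a=np.radians(hd); x0=np.array([M[0]-36*np.cos(a),M[1]-36*np.sin(a),a])
        o=minimize(cost,x0,method='Nelder-Mead',options=dict(initial_simplex=np.vstack([x0]*4)+np.vstack([np.zeros(3),np.diag([8,8,.15])])))
        print('foot',o.x[:2].round(1),'heading',np.degrees(o.x[2]).round(1),'cost',o.fun.round(3))
    print(s['eef_pos'].round(1),s['eef_rot'].round(3))
lay()
E
python3 lay.py
```

```text
clock: 30.33
eef_pos: [577.7, -287.1, 157.0]
eef_rot: [-3.126, -0.003, 1.685]
wrist_force: [-0.2, -0.2, 0.7]
finger_gap: 80.0
0.79 [[229.0, 85.0], [289.0, 85.0], [289.0, 162.0], [229.0, 162.0]]
[[535.0, -191.0, 30.0], [596.0, -184.0, 30.0], [606.0, -263.0, 30.0], [543.0, -270.0, 30.0]] [np.float64(79.0), np.float64(61.0), np.float64(79.0), np.float64(64.0)]
mean [ 569.9 -227.2   30. ]
foot [ 575.1 -263. ] heading 96.7 cost 0.029
foot [ 567.3 -190.9] heading 276.1 cost 0.038
foot [ 539.2 -244.3] heading 28.2 cost 0.372
foot [ 610.8 -218.5] heading 185.8 cost 0.413
[ 577.7 -287.1  157. ] [-3.126e+00 -3.000e-03  1.685e+00]
```

```bash
python3 -m crank '[{"offset":[-0.002,0.01,-0.01],"spin":0},{"offset":[-0.003,0.025,-0.03],"spin":0},{"offset":[-0.004,0.037,-0.05],"spin":0},{"offset":[-0.005,0.04,-0.075],"spin":0},{"offset":[-0.005,0.04,-0.1],"spin":0},{"offset":[-0.005,0.04,-0.125],"spin":0},{"offset":[-0.005,0.04,-0.145],"spin":0},{"offset":[-0.005,0.04,-0.15],"spin":0}]' 0.85
python3 -m crank '[{"offset":[0,0,0],"spin":0},{"offset":[0,0,0],"spin":0},{"offset":[0,0,0],"spin":0},{"offset":[0,0,0],"spin":0},{"offset":[0,0,0],"spin":0},{"offset":[0,0,0],"spin":0},{"offset":[0,0,0],"spin":0},{"offset":[0,0,0],"spin":0}]' 0 8
python3 -m crank '[{"offset":[0,0,0.02],"spin":0},{"offset":[0,0,0.045],"spin":0},{"offset":[0,0,0.07],"spin":0},{"offset":[0,0,0.095],"spin":0},{"offset":[0,0,0.12],"spin":0},{"offset":[0,0,0.14],"spin":0},{"offset":[0,0,0.14],"spin":0},{"offset":[0,0,0.14],"spin":0}]' 0 10
python3 -c "
from sil import *
s,p=pose((85,105)); print(s['eef_pos'],s['wrist_force'],s['finger_gap'])"
```

```text
clock: 31.1
eef_pos: [568.8, -242.6, -3.2]
eef_rot: [-3.115, -0.011, 1.685]
wrist_force: [-0.4, 0.4, -0.8]
finger_gap: 79.9
clock: 31.77
eef_pos: [569.3, -242.9, -2.3]
eef_rot: [-3.116, -0.01, 1.685]
wrist_force: [1.0, 0.6, 7.8]
finger_gap: 60.6
clock: 32.43
eef_pos: [569.5, -243.0, 138.2]
eef_rot: [-3.117, -0.01, 1.685]
wrist_force: [0.5, 0.2, -1.1]
finger_gap: 60.1
foot n,z rel grasp [-23.4   6.6] theta 81.5 r 0.3 cost 0.027
foot n,z rel grasp [-22.   10.2] theta 86.9 r 0.3 cost 0.021
[ 569.48206674 -243.03651782  138.16507299] [ 0.4677846   0.22456926 -1.13676148] 60.13965646017389
```

```bash
python3 -m crank '[{"offset":[0.0,0.015,0],"spin":0},{"offset":[0.001,0.035,0],"spin":0},{"offset":[0.002,0.055,0],"spin":0},{"offset":[0.003,0.075,-0.005],"spin":0},{"offset":[0.004,0.095,-0.015],"spin":0},{"offset":[0.004,0.11,-0.025],"spin":0},{"offset":[0.004,0.114,-0.03],"spin":0},{"offset":[0.004,0.114,-0.033],"spin":0}]' 0 8
python3 -m crank '[{"offset":[0,0,-0.003],"spin":0},{"offset":[0,0,-0.006],"spin":0},{"offset":[0,-0.001,-0.009],"spin":0},{"offset":[0,-0.002,-0.012],"spin":0},{"offset":[0,-0.004,-0.015],"spin":0},{"offset":[0,-0.005,-0.018],"spin":0},{"offset":[0.001,-0.006,-0.021],"spin":0},{"offset":[0.001,-0.007,-0.024],"spin":0}]' 0 8
python3 -c "
from sil import *
s,p=pose((40,60,80)); print(s['eef_pos'],s['wrist_force'],s['finger_gap'])"
```

```text
clock: 33.2
eef_pos: [572.1, -127.4, 101.7]
eef_rot: [-3.112, -0.012, 1.686]
wrist_force: [1.0, -0.7, -0.5]
finger_gap: 60.1
clock: 33.87
eef_pos: [573.3, -134.8, 77.5]
eef_rot: [-3.113, -0.012, 1.686]
wrist_force: [-1.3, -2.1, 1.4]
finger_gap: 60.2
foot n,z rel grasp [-19.8   4.3] theta 68.9 r 0.3 cost 0.022
foot n,z rel grasp [-19.9   3.6] theta 68.8 r 0.2 cost 0.023
foot n,z rel grasp [-20.    6.9] theta 71.9 r 0.3 cost 0.024
[ 573.26524485 -134.78849272   77.5140557 ] [-1.25786566 -2.08658673  1.35265181] 60.18635465853295
```

```bash
python3 -m crank '[{"offset":[0,-0.001,-0.003],"spin":0},{"offset":[0,-0.002,-0.006],"spin":0},{"offset":[0,-0.003,-0.009],"spin":0},{"offset":[0,-0.004,-0.012],"spin":0},{"offset":[0,-0.004,-0.015],"spin":0},{"offset":[0,-0.003,-0.018],"spin":0},{"offset":[0,-0.002,-0.021],"spin":0},{"offset":[0,-0.001,-0.024],"spin":0}]' 0 8
python3 -c "
from sil import *
s,p=pose((30,50,70)); print(s['eef_pos'],s['wrist_force'],s['finger_gap'])"
```

```text
clock: 34.63
eef_pos: [573.0, -135.9, 53.0]
eef_rot: [-3.112, -0.012, 1.686]
wrist_force: [-2.0, -5.0, 1.4]
finger_gap: 58.7
foot n,z rel grasp [-12.9  -4.4] theta 41.3 r 0.4 cost 0.014
foot n,z rel grasp [-12.8  -4.6] theta 41.2 r 0.4 cost 0.014
foot n,z rel grasp [-13.   -4.2] theta 41.4 r 0.4 cost 0.014
[ 572.98028489 -135.85227529   52.96067413] [-1.95523041 -5.01859744  1.41578999] 58.749712153660596
```

```bash
python3 -m crank '[{"offset":[0,0.001,-0.003],"spin":0},{"offset":[0,0.002,-0.006],"spin":0},{"offset":[0,0.003,-0.009],"spin":0},{"offset":[0,0.004,-0.012],"spin":0},{"offset":[-0.001,0.006,-0.014],"spin":0},{"offset":[-0.001,0.008,-0.016],"spin":0},{"offset":[-0.001,0.01,-0.017],"spin":0},{"offset":[-0.001,0.011,-0.017],"spin":0}]' 0 8
python3 -c "
from sil import *
s,p=pose((10,30)); print(s['eef_pos'],s['wrist_force'],s['finger_gap'])"
```

```text
clock: 35.4
eef_pos: [572.5, -125.6, 36.0]
eef_rot: [-3.113, -0.01, 1.686]
wrist_force: [1.4, -9.4, 0.8]
finger_gap: 59.9
foot n,z rel grasp [-8.3 -7.8] theta 19.0 r 1.6 cost 0.01
foot n,z rel grasp [-23.1   0.5] theta 34.3 r 1.7 cost 0.015
[ 572.52346217 -125.57338034   36.01216375] [ 1.41947109 -9.43773324  0.83750708] 59.85147061580423
```

```bash
python3 -m crank '[{"offset":[0,-0.01,0.002],"spin":0},{"offset":[-0.002,-0.025,0.004],"spin":0},{"offset":[-0.005,-0.045,0.004],"spin":0},{"offset":[-0.009,-0.065,0.004],"spin":0},{"offset":[-0.013,-0.085,0.004],"spin":0},{"offset":[-0.017,-0.1,0.004],"spin":0},{"offset":[-0.02,-0.11,0],"spin":0},{"offset":[-0.02,-0.11,-0.005],"spin":0}]' 0 10
python3 -m crank '[{"offset":[0,0,-0.006],"spin":0},{"offset":[0,0,-0.012],"spin":0},{"offset":[0,0,-0.017],"spin":0},{"offset":[0,0,-0.021],"spin":0},{"offset":[0,0,-0.024],"spin":0},{"offset":[0,0,-0.026],"spin":0},{"offset":[0,0,-0.028],"spin":0},{"offset":[0,0,-0.028],"spin":0}]' 0 5
python3 -c "
from sil import *
s,p=pose((5,25)); print(s['eef_pos'],s['wrist_force'],s['finger_gap'])"
```

```text
clock: 36.17
eef_pos: [551.9, -237.6, 31.0]
eef_rot: [-3.114, -0.01, 1.684]
wrist_force: [0.2, -0.5, -0.1]
finger_gap: 59.9
clock: 36.83
eef_pos: [551.8, -237.4, 2.6]
eef_rot: [-3.113, -0.011, 1.684]
wrist_force: [0.2, -0.7, -1.5]
finger_gap: 59.7
foot n,z rel grasp [ -0.7 -10.5] theta 12.0 r 1.5 cost 0.013
foot n,z rel grasp [-8.5 -8.4] theta 18.9 r 1.6 cost 0.011
[ 551.83717839 -237.41714063    2.63957136] [ 0.20659124 -0.74040727 -1.53266626] 59.69009748731007
```

```bash
python3 -m crank '[{"offset":[0,0,-0.001],"spin":0},{"offset":[0,0,-0.002],"spin":0},{"offset":[0,0,-0.003],"spin":0},{"offset":[0,0,-0.004],"spin":0},{"offset":[0,0,-0.005],"spin":0},{"offset":[0,0,-0.005],"spin":0},{"offset":[0,0,-0.005],"spin":0},{"offset":[0,0,-0.005],"spin":0}]' 0 3
python3 -m crank '[{"offset":[0,0,0],"spin":0},{"offset":[0,0,0],"spin":0},{"offset":[0,0,0],"spin":0},{"offset":[0,0,0],"spin":0},{"offset":[0,0,0],"spin":0},{"offset":[0,0,0],"spin":0},{"offset":[0,0,0],"spin":0},{"offset":[0,0,0],"spin":0}]' 0.7
python3 -c "
from sil import *
s,p=pose((5,25)); print(s['eef_pos'],s['wrist_force'],s['finger_gap'])"
```

```text
clock: 37.6
eef_pos: [552.0, -237.6, -1.9]
eef_rot: [-3.114, -0.01, 1.684]
wrist_force: [-0.1, -0.5, -0.8]
finger_gap: 60.2
clock: 38.27
eef_pos: [552.0, -237.6, -1.9]
eef_rot: [-3.114, -0.01, 1.684]
wrist_force: [0.5, 0.4, 0.9]
finger_gap: 66.3
foot n,z rel grasp [-10.4  -0. ] theta -4.4 r 1.1 cost 0.026
foot n,z rel grasp [-9.9  1.6] theta -5.1 r 1.0 cost 0.029
[ 551.98711936 -237.62194206   -1.90079677] [0.51969154 0.42675416 0.94613381] 66.25660479645695
```

```bash
python3 -m crank '[{"offset":[0,0,0],"spin":0},{"offset":[0,0,0],"spin":0},{"offset":[0,0,0],"spin":0},{"offset":[0,0,0.01],"spin":0},{"offset":[0,0,0.03],"spin":0},{"offset":[0,0,0.06],"spin":0},{"offset":[0,0,0.09],"spin":0},{"offset":[0,0,0.12],"spin":0}]' 0.9
python3 -m crank '[{"offset":[0,-0.01,0.03],"spin":0},{"offset":[0,-0.02,0.06],"spin":0},{"offset":[0,-0.03,0.09],"spin":0},{"offset":[0,-0.03,0.09],"spin":0},{"offset":[0,-0.03,0.09],"spin":0},{"offset":[0,-0.03,0.09],"spin":0},{"offset":[0,-0.03,0.09],"spin":0},{"offset":[0,-0.03,0.09],"spin":0}]' 0.9
python3 -c "
from sil import *
s,p=pose((5,85)); print(s['eef_pos'].round(),s['wrist_force'],s['eef_rot'])
m=manip.masks_of(p,'cup_mid')[0]['mask'].astype('uint8'); 
P=s['eef_pos']+19*z
def iou(x):
    k=np.zeros((384,512),'uint8'); cv2.fillConvexPoly(k,np.round(hull(p,P,x)).astype(int),1); return (k&m).sum()/(k|m).sum()
from scipy.optimize import minimize
for th in (0,180,90):
    a=np.radians(th); fz={0:0,180:72,90:30}[th]-P[2]
    o=minimize(lambda q:-iou([q[0],fz,a,q[1]]),[0,0],method='Nelder-Mead',options=dict(initial_simplex=[[0,0],[30,0],[0,15]])); print(th,'iou',-o.fun, (P+o.x[0]*n+o.x[1]*r)[:2].round())
y,x=np.nonzero(m); print(x.min(),x.max(),y.min(),y.max()); print('dark inside?',p['pixels'][m>0].mean(1).reshape(-1).min())"
```

```text
clock: 39.03
eef_pos: [551.8, -237.5, 120.3]
eef_rot: [-3.114, -0.01, 1.684]
wrist_force: [0.5, -0.4, -0.3]
finger_gap: 84.5
clock: 39.7
eef_pos: [551.5, -267.0, 209.2]
eef_rot: [-3.112, -0.011, 1.684]
wrist_force: [-0.5, -0.0, -0.0]
finger_gap: 84.5
foot n,z rel grasp [-42.7  25.4] theta -50.4 r 14.8 cost 1.0
foot n,z rel grasp [  18.1 -145.3] theta 188.9 r 4.3 cost 0.029
[ 552. -267.  209.] [-0.49188097 -0.01979073 -0.0119963 ] [-3.11247907 -0.01142067  1.68392921]
0 iou 0.9473273507608272 [ 554. -250.]
180 iou 0.9548902195608783 [ 554. -251.]
90 iou 0.7125 [ 557. -293.]
238 293 137 193
dark inside? 85.33333333333333
```

```bash
python3 -c "
from sil import *
s,p=snap('wrist'); m=manip.masks_of(p,'cup_mid')[0]['mask']; g=cv2.cvtColor(p['pixels'],cv2.COLOR_RGB2GRAY)
print(g[137:195:4,238:294:4])"
python3 -m crank '[{"offset":[-0.002,0.02,0.002],"spin":0},{"offset":[-0.005,0.045,0.004],"spin":0},{"offset":[-0.01,0.07,0.006],"spin":0},{"offset":[-0.015,0.095,0.008],"spin":0},{"offset":[-0.02,0.12,0.01],"spin":0},{"offset":[-0.025,0.14,0.01],"spin":0},{"offset":[-0.03,0.15,0.01],"spin":0},{"offset":[-0.03,0.15,0.01],"spin":0}]' 0.6
python3 - <<'E'
from sil import *
s,p=snap('wrist','k.png'); ks=manip.masks_of(p,'knob'); fs=manip.search_frame(p,'knob'); st=manip.masks_of(p,'stopper0_mid'); wcam(s,p); print(s['eef_pos'].round(1))
for k in fs: print(k)
for k in ks: y,x=np.nonzero(k['mask']); print(k['conf'],x.min(),x.max(),y.min(),y.max(),k['mask'].sum())
print('expected knob px',proj(p,[[454,-40.5,108],[454,-40.5,60]]).round())
g=cv2.cvtColor(p['pixels'],cv2.COLOR_RGB2GRAY); b=(g<70).astype('uint8'); b[225:]=0
nn,l,sta,ce=cv2.connectedComponentsWithStats(b)
for i in range(1,nn):
    if 60<sta[i,4]<4000: print(sta[i],ce[i].round(),ray(p,ce[i],62).round())
E
```

```text
[[181 183 182 181 178 169 164 159 166 173 178 180 183 185]
 [177 179 182 181 178 166 152 151 157 172 174 175 180 180]
 [182 185 180 165 145 142 143 143 142 144 149 176 178 180]
 [180 178 158 138 143 142 142 144 143 144 145 141 177 176]
 [182 177 106 144 142 140 144 144 144 141 145 142 123 179]
 [181 139 122 142 143 143 143 142 142 144 146 144 127 167]
 [182 108 122 143 143 144 145 142 143 143 143 142 127 135]
 [178 100 105 145 141 143 144 142 144 143 145 146 113 133]
 [184 120  94 139 144 142 143 143 142 144 144 135 109 134]
 [180 143 121 100 141 145 141 142 143 145 137 110 106 162]
 [176 174 130 135 121 128 140 146 139 123 106 114 127 176]
 [173 159 154 140 143 148 146 138 134 137 136 129 167 180]
 [161 135 163 159 144 147 148 145 144 140 140 168 181 179]
 [152 133 139 150 176 160 149 146 145 162 175 154 182 181]
 [137 135 139 135 138 145 164 164 158 147 140 168 183 182]]
clock: 40.62
eef_pos: [521.4, -116.0, 220.3]
eef_rot: [-3.114, -0.011, 1.686]
wrist_force: [0.1, -0.5, 0.8]
finger_gap: 56.3
[ 521.4 -116.   220.3]
{'location': [580.6, -20.4, 49.3], 'conf': 0.74}
{'location': [567.7, 20.4, 77.7], 'conf': 0.26}
0.83 195 410 19 165 19399
expected knob px [[202. 103.]
 [211. 105.]]
[476   0  11  40 284] [481.  21.] [742.  88.  62.]
[505   1   7  40 187] [509.  22.] [775.  93.  62.]
[450  45  57  10 116] [477.  51.] [743.  56.  62.]
[305  48  30  48 713] [319.  72.] [571.   9.  62.]
[268  61  25  24 341] [280.  73.] [528.   3.  62.]
[196  89  26  23 456] [208. 101.] [451. -36.  62.]
[265 107  22  22 272] [275. 117.] [528. -46.  62.]
[327 110  19  22 305] [336. 120.] [598. -41.  62.]
```

```bash
python3 -m crank '[{"offset":[-0.008,0.01,0],"spin":6},{"offset":[-0.016,0.02,0],"spin":12},{"offset":[-0.025,0.03,0],"spin":18},{"offset":[-0.033,0.04,0],"spin":24},{"offset":[-0.041,0.05,0],"spin":30},{"offset":[-0.05,0.06,0],"spin":36},{"offset":[-0.058,0.07,0],"spin":42},{"offset":[-0.066,0.078,0],"spin":48}]' 0.6
python3 -m crank '[{"offset":[0,0,-0.005],"spin":6},{"offset":[0,0,-0.01],"spin":12},{"offset":[0,0,-0.02],"spin":18},{"offset":[0,0,-0.03],"spin":24},{"offset":[0,0,-0.04],"spin":30},{"offset":[0,0,-0.05],"spin":36},{"offset":[0,0,-0.055],"spin":42},{"offset":[0,0,-0.055],"spin":42}]' 0.6
python3 - <<'E'
from sil import *
s,p=snap('wrist','k2.png'); wcam(s,p); print(s['eef_pos'].round(1),np.degrees(s['eef_rot']).round(1))
E=p['extrinsics']; print('cam',(-E[:3,:3].T@E[:3,3]).round())
print('expected',proj(p,[[455,-37.5,108],[455,-37.5,60],[458,-37.5,108],[455,-30,108]]).round())
g=cv2.cvtColor(p['pixels'],cv2.COLOR_RGB2GRAY); b=(g<55).astype('uint8')
nn,l,sta,ce=cv2.connectedComponentsWithStats(b)
for i in range(1,nn):
    if 100<sta[i,4]<60000: print(sta[i],ce[i].round(),ray(p,ce[i],84).round())
E
```

```text
clock: 41.48
eef_pos: [455.8, -40.7, 219.6]
eef_rot: [-3.113, -0.011, 2.525]
wrist_force: [0.4, -0.5, 0.1]
finger_gap: 56.3
clock: 42.15
eef_pos: [455.5, -41.4, 163.5]
eef_rot: [-3.114, -0.013, -3.022]
wrist_force: [0.1, 0.3, -0.2]
finger_gap: 56.5
[455.5 -41.4 163.5] [-178.4   -0.7 -173.1]
cam [393. -43. 374.]
expected [[264. 197.]
 [265. 187.]
 [264. 201.]
 [273. 199.]]
[ 134  220  138   66 1220] [195. 263.] [536. -97.  84.]
[310 243  30  38 501] [322. 264.] [520.  28.  84.]
[    0   244   512   140 27231] [184. 340.] [ 627. -102.   84.]
[ 360  246  135  101 8901] [427. 297.] [544. 142.  84.]
[236 252  24  14 203] [246. 257.] [522. -47.  84.]
[234 309  24  12 215] [245. 314.] [586. -41.  84.]
```

Run:
```python
from sil import *
g=cv2.cvtColor(cv2.imread('pics/k2.png'),cv2.COLOR_BGR2GRAY)
print(g[100:330:8,180:340:8])
```

```text
[[207 206 203 204 200 205 206 202 204 205 205 203 208 207 205 206 207 205
  206 208]
 [204 202 205 209 204 206 202 204 206 205 205 205 205 207 207 207 207 205
  208 206]
 [201 206 206 209 207 206 203 203 207 203 204 205 207 203 207 206 207 207
  204 208]
 [205 201 204 205 207 205 205 206 207 205 206 203 206 206 206 207 204 206
  205 203]
 [206 200 199 204 202 206 206 205 200 204 202 206 207 205 206 202 207 205
  204 206]
 [200 207 204 205 204 205 203 206 206 205 203 205 205 205 205 207 206 205
  202 206]
 [204 205 206 207 203 207 203 206 207 205 205 205 203 205 203 204 205 203
  202 202]
 [170 154 161 186 200 195 196 204 199 201 205 206 206 205 199 206 203 204
  203 204]
 [154 153 154 154 152 154 156 158 156 203 205 204 206 207 205 205 202 206
  204 202]
 [200 156 153 147 155 152 153 149 153 169 197 198 194 203 201 196 203 202
  204 201]
 [204 205 202 204 205 155 155 153 151 152  84  88 197 202 204 202 203 202
  203 206]
 [203 199 207 167 140 132 130 137 140 142  75  81 131 189 189 188 194 195
  197 200]
 [204 204 197 165 151 186 146 144 146 114  74  82  93 197 197 199 200 198
  200 
[... 665 characters left out ...]
 129  44
   45 100]
 [ 95  23  15 148 185 192 190 189 158 190 188 188 192  79  58 135 139  44
   43  51]
 [ 48  30  22 147 177 181 185 183 185 184 173 164 184 131 133 132 130  78
   40  38]
 [ 56  58  55  58  55  65  65  65  59  63  65  66  67  69  70  69  72  74
   70  66]
 [ 65  67  69  67  65  74  83  88  68  65  68  70  77  83  92  78  71  71
   71  77]
 [ 66  66  68  65  68  68  66  64  69  66  67  68  64  68  66  68  67  72
   72  69]
 [ 58  62  60  58  56  55  56  61  64  57  60  58  55  58  61  56  59  60
   66  59]
 [ 82 158 155 175 175 194 194  33  28  27 189 192 192 143 141 139 124  85
  185 153]
 [194 206 203 181 174 193 193 193 192 195 194 192 193 143 141 142 140  96
  176 202]]
```

```bash
python3 -m crank '[{"offset":[0,0.003,-0.015],"spin":0},{"offset":[0,0.003,-0.03],"spin":0},{"offset":[0,0.003,-0.045],"spin":0},{"offset":[0,0.003,-0.06],"spin":0},{"offset":[0,0.003,-0.075],"spin":0},{"offset":[0,0.003,-0.088],"spin":0},{"offset":[0,0.003,-0.095],"spin":0},{"offset":[0,0.003,-0.095],"spin":0}]' 0.6
python3 -m crank '[{"offset":[0,0,0],"spin":0},{"offset":[0,0,0],"spin":0},{"offset":[0,0,0],"spin":0},{"offset":[0,0,0],"spin":0},{"offset":[0,0,0],"spin":0},{"offset":[0,0,0],"spin":0},{"offset":[0,0,0],"spin":0},{"offset":[0,0,0],"spin":0}]' 0 20
```

```text
clock: 42.87
eef_pos: [455.5, -38.6, 68.4]
eef_rot: [-3.114, -0.013, -3.031]
wrist_force: [-0.9, -0.5, 0.1]
finger_gap: 56.5
clock: 43.53
eef_pos: [455.6, -38.1, 68.7]
eef_rot: [-3.115, -0.013, -3.031]
wrist_force: [-1.5, 4.2, 3.9]
finger_gap: 23.2
```

```bash
python3 -m crank '[{"offset":[0.004,0,0],"spin":0},{"offset":[0.012,0.001,0],"spin":0},{"offset":[0.021,0.002,0],"spin":0},{"offset":[0.03,0.003,0],"spin":0},{"offset":[0.039,0.004,0],"spin":0},{"offset":[0.048,0.005,0],"spin":0},{"offset":[0.056,0.0057,0],"spin":0},{"offset":[0.06,0.006,0],"spin":0}]'
python3 - <<'E'
from sil import *
s,p=snap('top')
for uv in [(222,97),(222,103)]:
    X=ray(p,uv,312); c=np.array([576,-28,0]); print(X.round(),'r',((X-c)@r).round(1),'n',((X-c)@n).round(1))
X=ray(p,(180,108),330); print(X)
s,q=snap('scene')
for nm in ('notch','pan_floor'): print(nm,[ (d['location'],d['conf']) for d in manip.search_frame(q,nm)[:1]])
E
```

```text
clock: 44.2
eef_pos: [516.8, -32.1, 68.8]
eef_rot: [-3.115, -0.012, -3.031]
wrist_force: [-2.6, -0.4, 4.7]
finger_gap: 22.9
[758.  -7. 312.] r 183.3 n 2.4
[747.  -7. 312.] r 172.0 n 3.6
[733.17251925  66.61932805 330.        ]
notch [([817.9, 137.2, 243.5], 0.97)]
pan_floor [([634.2, -19.2, 69.8], 0.9)]
```

```bash
python3 -m crank '[{"offset":[0.006,0.0006,0],"spin":0},{"offset":[0.018,0.0018,0],"spin":0},{"offset":[0.031,0.003,0],"spin":0},{"offset":[0.044,0.0044,0],"spin":0},{"offset":[0.056,0.0056,0],"spin":0},{"offset":[0.067,0.0067,0],"spin":0},{"offset":[0.076,0.0076,0],"spin":0},{"offset":[0.08,0.008,0],"spin":0}]'
python3 -m crank '[{"offset":[0.001,0,0],"spin":0},{"offset":[0.002,0,0],"spin":0},{"offset":[0.003,0,0],"spin":0},{"offset":[0.004,0,0],"spin":0},{"offset":[0.005,0.0005,0],"spin":0},{"offset":[0.006,0.0006,0],"spin":0},{"offset":[0.007,0.0007,0],"spin":0},{"offset":[0.008,0.0008,0],"spin":0}]'
```

```text
clock: 45.07
eef_pos: [596.7, -24.2, 68.8]
eef_rot: [-3.114, -0.012, -3.031]
wrist_force: [-3.4, -1.7, 4.4]
finger_gap: 23.2
clock: 45.73
eef_pos: [604.8, -23.4, 68.8]
eef_rot: [-3.114, -0.012, -3.031]
wrist_force: [-2.1, 0.8, 2.3]
finger_gap: 23.2
```

```bash
python3 -m crank '[{"offset":[0.001,0,0],"spin":0},{"offset":[0.002,0,0],"spin":0},{"offset":[0.003,0,0],"spin":0},{"offset":[0.004,0.0004,0],"spin":0},{"offset":[0.004,0.0004,0],"spin":0},{"offset":[0.004,0.0004,0],"spin":0},{"offset":[0.004,0.0004,0],"spin":0},{"offset":[0.004,0.0004,0],"spin":0}]'
python3 -m crank '[{"offset":[0.001,0,0],"spin":0},{"offset":[0.002,0,0],"spin":0},{"offset":[0.003,0,0],"spin":0},{"offset":[0.004,0.0004,0],"spin":0},{"offset":[0.004,0.0004,0],"spin":0},{"offset":[0.004,0.0004,0],"spin":0},{"offset":[0.004,0.0004,0],"spin":0},{"offset":[0.004,0.0004,0],"spin":0}]'
```

```text
clock: 46.4
eef_pos: [609.0, -23.0, 68.8]
eef_rot: [-3.114, -0.011, -3.031]
wrist_force: [1.6, 2.3, 1.0]
finger_gap: 23.0
clock: 47.07
eef_pos: [613.1, -22.6, 68.8]
eef_rot: [-3.114, -0.011, -3.031]
wrist_force: [1.4, 1.5, 1.3]
finger_gap: 23.2
```

```bash
python3 -m crank '[{"offset":[0.0005,0,0],"spin":0},{"offset":[0.001,0,0],"spin":0},{"offset":[0.0015,0,0],"spin":0},{"offset":[0.002,0.0002,0],"spin":0},{"offset":[0.0025,0.0002,0],"spin":0},{"offset":[0.003,0.0003,0],"spin":0},{"offset":[0.0035,0.0003,0],"spin":0},{"offset":[0.004,0.0004,0],"spin":0}]'
```

```text
clock: 47.73
eef_pos: [617.2, -22.2, 68.8]
eef_rot: [-3.114, -0.011, -3.031]
wrist_force: [-2.1, 2.5, 2.0]
finger_gap: 23.0
```

```bash
python3 -m crank '[{"offset":[0.0005,0.0001,0],"spin":0},{"offset":[0.001,0.0002,0],"spin":0},{"offset":[0.0015,0.0003,0],"spin":0},{"offset":[0.002,0.0004,0],"spin":0},{"offset":[0.0025,0.0005,0],"spin":0},{"offset":[0.003,0.0006,0],"spin":0},{"offset":[0.0035,0.0006,0],"spin":0},{"offset":[0.004,0.0007,0],"spin":0}]'
```

```text
clock: 48.4
eef_pos: [621.3, -21.8, 68.8]
eef_rot: [-3.114, -0.011, -3.031]
wrist_force: [-1.7, -1.3, 1.7]
finger_gap: 23.0
```

```bash
python3 -m crank '[{"offset":[0.0005,0.0001,0],"spin":0},{"offset":[0.001,0.0002,0],"spin":0},{"offset":[0.0015,0.0003,0],"spin":0},{"offset":[0.002,0.0003,0],"spin":0},{"offset":[0.0025,0.0003,0],"spin":0},{"offset":[0.003,0.0003,0],"spin":0},{"offset":[0.0035,0.0004,0],"spin":0},{"offset":[0.004,0.0004,0],"spin":0}]'
```

```text
clock: 49.07
eef_pos: [625.3, -21.4, 68.8]
eef_rot: [-3.114, -0.011, -3.031]
wrist_force: [-1.6, -0.5, 2.2]
finger_gap: 23.3
```

Travel is now about 170 mm, with steady drag and no detent yet; I'll keep stepping forward.

```bash
python3 -m crank '[{"offset":[0.0005,0.0001,0],"spin":0},{"offset":[0.001,0.0001,0],"spin":0},{"offset":[0.0015,0.0002,0],"spin":0},{"offset":[0.002,0.0002,0],"spin":0},{"offset":[0.0025,0.0003,0],"spin":0},{"offset":[0.003,0.0003,0],"spin":0},{"offset":[0.0035,0.0004,0],"spin":0},{"offset":[0.004,0.0004,0],"spin":0}]'
```

```text
clock: 49.73
eef_pos: [629.7, -21.0, 68.8]
eef_rot: [-3.114, -0.01, -3.031]
wrist_force: [4.3, -1.2, -0.8]
finger_gap: 23.5
```

```bash
python3 -c "
from h import *
s=manip.read_state(); print(s['wrist_force'],s['eef_pos'])"
```

```text
[ 4.27775789 -1.2369413  -0.78677886] [629.68353919 -20.95879301  68.83916639]
```

```bash
python3 -m crank '[{"offset":[0.0005,0,0],"spin":0},{"offset":[0.001,0.0001,0],"spin":0},{"offset":[0.001,0.0001,0],"spin":0},{"offset":[0.001,0.0001,0],"spin":0},{"offset":[0.001,0.0001,0],"spin":0},{"offset":[0.001,0.0001,0],"spin":0},{"offset":[0.001,0.0001,0],"spin":0},{"offset":[0.001,0.0001,0],"spin":0}]'
```

```text
clock: 50.4
eef_pos: [630.7, -20.8, 68.8]
eef_rot: [-3.114, -0.01, -3.031]
wrist_force: [4.7, -0.5, -2.3]
finger_gap: 23.6
```

```bash
python3 -m crank '[{"offset":[0.0005,0,0],"spin":0},{"offset":[0.001,0.0001,0],"spin":0},{"offset":[0.001,0.0001,0],"spin":0},{"offset":[0.001,0.0001,0],"spin":0},{"offset":[0.001,0.0001,0],"spin":0},{"offset":[0.001,0.0001,0],"spin":0},{"offset":[0.001,0.0001,0],"spin":0},{"offset":[0.001,0.0001,0],"spin":0}]'
```

```text
clock: 51.07
eef_pos: [631.5, -20.8, 68.8]
eef_rot: [-3.114, -0.01, -3.031]
wrist_force: [-4.5, -1.9, 3.9]
finger_gap: 23.1
```

```bash
python3 -m crank '[{"offset":[-0.0002,0,0],"spin":0},{"offset":[-0.0004,0,0],"spin":0},{"offset":[-0.0004,0,0],"spin":0},{"offset":[-0.0004,0,0],"spin":0},{"offset":[-0.0004,0,0],"spin":0},{"offset":[-0.0004,0,0],"spin":0},{"offset":[-0.0004,0,0],"spin":0},{"offset":[-0.0004,0,0],"spin":0}]'
python3 - <<'E'
from sil import *
f=[]
for i in range(4):
    s,p=snap('scene'); f.append(np.r_[s['wrist_force'],s['eef_pos']])
print(np.round(f,2)); find(p,['pan_floor','cup_mid','lidded_cup','bottle','label_roll','marker','stopper0_mid'])
s,q=snap('top'); find(q,['cup_mid','bottle','lidded_cup','label_roll','marker','tongs']); print(s['clock'],s['finger_gap'],s['qd'].round(4))
E
```

```text
clock: 51.73
eef_pos: [631.2, -20.8, 68.8]
eef_rot: [-3.114, -0.01, -3.031]
wrist_force: [0.6, -1.8, 1.5]
finger_gap: 23.7
[[ 6.1000e-01 -1.7900e+00  1.4900e+00  6.3122e+02 -2.0800e+01  6.8810e+01]
 [-2.2000e-01 -1.9900e+00  1.2600e+00  6.3120e+02 -2.0820e+01  6.8810e+01]
 [ 4.0000e-01 -1.8200e+00  7.0000e-01  6.3122e+02 -2.0810e+01  6.8820e+01]
 [ 1.7700e+00 -9.6000e-01  1.0200e+00  6.3120e+02 -2.0810e+01  6.8830e+01]]
pan_floor [758.  -9.  67.] 0.89
cup_mid [ 581. -226.   31.] 0.79
lidded_cup [496. 321.  76.] 0.72
bottle [ 688. -306.   43.] 0.59
bottle [622. 207.  11.] 0.56
label_roll [678. 323.  29.] 0.76
marker [735.  17.  74.] 0.65
marker [623. 210.  13.] 0.54
stopper0_mid [709. -22.  66.] 0.61
cup_mid [ 553. -256.   18.] 0.57
bottle [ 675. -308.   46.] 0.74
lidded_cup [483. 295.  82.] 0.91
label_roll [669. 312.  34.] 0.97
marker [617. 211.  12.] 0.53
tongs [ 561. -448.   12.] 0.85
52.2833 23.266172020586865 [ 0.0002 -0.0013  0.0013 -0.0006  0.0004 -0.0001]
```

Run:
```python
from sil import *
for cam in ('scene','top'):
    s,p=snap(cam); ms=manip.masks_of(p,'cup_mid')
    for m in ms[:2]:
        k0=m['mask'].astype('uint8'); y,x=np.nonzero(k0); print(cam,m['conf'],x.min(),x.max(),y.min(),y.max(),k0.sum())
        for nm,th in (('up',0),('down',180),('lie',90)):
            def f(q):
                C=np.array([q[0],q[1],{0:0,180:72,90:30}[th]]); a=np.radians(th); hd=q[2]; N=np.array([np.cos(hd),np.sin(hd),0]); Rr=np.array([N[1],-N[0],0])
                u=np.sin(a)*N+np.cos(a)*z; v=np.cos(a)*N-np.sin(a)*z; ring=lambda R:R*(np.cos(t)*Rr+np.sin(t)*v)
                h=cv2.convexHull(np.vstack([proj(p,C+ring(29.5)),proj(p,C+72*u+ring(31))]).astype(np.float32))
                k=np.zeros((384,512),'uint8'); cv2.fillConvexPoly(k,np.round(h*16).astype(int),1,shift=4); return 1-(k&k0).sum()/(k|k0).sum()
            o=min([minimize(f,[554-36*np.sin(np.radians(th))*np.cos(hd),-250-36*np.sin(np.radians(th))*np.sin(hd),hd],method='Nelder-Mead',options=dict(initial_simplex=np.array([[554,-250,hd],[574,-250,hd],[554,-230,hd],[560,-245,hd+.3]])-[36*np.sin(np.radians(th))*np.cos(hd),36*np.sin(np.radians(th))*np.sin(hd),0])) for hd in (0,.8,1.6,2.4,3.2,4,4.8,5.6)],key=lambda o:o.fun)
            print(nm,'iou',round(1-o.fun,3),o.x.round(1))
```

```text
scene 0.64 239 257 156 179 257
up iou 0.443 [ 560.1 -248.1    2.6]
down iou 0.444 [ 557.9 -253.     1.5]
lie iou 0.489 [ 593.5 -256.6    2.6]
top 0.69 315 342 197 220 550
up iou 0.908 [ 5.564e+02 -2.492e+02  1.000e-01]
down iou 0.918 [ 556.5 -251.4    1. ]
lie iou 0.707 [ 523.4 -254.9   -0. ]
```

```bash
python3 -c "
from cell import manip
print(manip.sign_off()); s=manip.read_state(); print(s['clock'],s['wrist_force'],s['finger_gap'])"
```

```text
the job is handed in; nothing more can be done
None
the job is handed in; nothing more can be done
```

I handed the job in at about 52 s of the 72 s limit. As far as my checks show, it was done as asked and in the order asked.

**Tipping the stoppers:** The moves allow no tool tilt, so I levered the loosely gripped cup over the pan's wall.
- The first try slipped in the fingers and tilted the cup only about 64°. I laid the cup on its side in the pan, gripped it near the foot and levered it to about 135°, then shook it out.
- The last picture I viewed showed all five stoppers in the pan. A later count of dark blobs agreed, taking one double-size blob as two touching stoppers.

**Standing the cup up:** I set the empty cup upright on the bench at about (555, -250) mm, roughly 75 mm from where it started.
- The top-camera outline fits a standing cup (overlap 0.91, against 0.71 for one lying down).
- Outlines alone cannot tell mouth-up from mouth-down. I took mouth-up from the brightness pattern inside the cup and from tracking the cup as it turned.
- The scene camera's view of the cup was partly hidden and decided nothing. Its position there also differed from the top camera's by about 40 mm.

**Sliding the carriage:** I slid it by the knob about 176 mm.
- The push turned to a +4.7 N pull, then to -4.5 N 0.8 mm further on. I backed off 0.3 mm.
- It ended with near-zero push along the rail, the arm still, and the knob held at 20 N.

**Other things on the bench:** The lidded cup, bottle, label roll, marker and tweezers were found where they started, within the networks' accuracy.

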